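Rock a tight battery pack out of a bench scale

TASK

The food-bank scale's battery is flat: with the screwdriver turn both slotted steel retainers about a quarter turn anticlockwise so that their red tongues are clear of the battery pack, and stand the screwdriver back in its wooden stand. Then grip the pack by its orange fin and rock it sideways, left and right, several times while easing it up a little with each swing until it frees: do not pull it straight, as the scale must stay standing in its place on the bench. Finish while still holding the pack, upright and still, just clear of its bay, about 25 mm above the deck; leave the can, the jar and the drink carton alone.

Things in the scene. Friction and masses are not known exactly. Their poses are not given: they have to be found in the camera images.
- scale: White bench scale, 260 (x) x 290 (y) x 70 mm, 4 kg, standing loose on rubber feet, platter off. Origin on the bench under its middle; +x from its keypad front to its back. The flat deck is 70 mm above the bench, with the battery bay in it; four platter posts, 20 mm thick, rise 34 mm over the deck at (x, y) = (-58 or 113, +-115) mm.
- springs (a point): Point in the bay midway between the springs, 21 mm below the deck. A straight pull takes about 48 N, more than the scale weighs. Rolled about the x axis through this point (top to +-y; 0.10 rad each way fits) the pack slides easily: each 0.2 rad swing lets it rise about 3 mm with little pull. It is free of the springs once 15 to 19 mm up.
- bay (a point): Centre of the bay's mouth at deck height, 25 mm behind the scale's middle; axes as the scale's. The bay is 74 (x) x 38 (y) mm and 36 mm deep. Two bulged copper springs, pushing with about 40 N each, squeeze the seated pack from its left and right (+-y) faces.
- pack: Battery pack, 0.35 kg: black block 70 (x) x 32 (y) x 37.5 mm (z). Origin at the centre of its underside. Seated, its underside is 36 mm below the deck and its top 1.5 mm above it, axes as the scale's. On top stands an orange grip fin, 36 (x) x 12 (y) x 26 mm high, to be pinched from above across y.
- pack_grip (a point): Point in the middle of the orange fin, 59.5 mm above the pack's underside and 22 mm above its black top (with the tool frame's origin here the fingertips just clear the top).
- latch_near (a joint): Angle of the front (-x end) retainer, rad: 0 = tongue lies over the pack's end, grows anticlockwise seen from above, stop at 1.45. The pack is clear of the tongue beyond 1.15. Turning friction about 0.06 N m; it stays where it is left.
- latch_far (a joint): The same for the back (+x end) retainer.
- latch_near_slot (a point): Front retainer: top of its steel slotted head, on its turning axis, 52 mm in front of the bay's centre, 12.5 mm above the deck. Head 26 mm across; the slot, 5 mm wide (mouth chamfered to 9) and 6.5 mm deep, runs right across it along this point's x axis, which turns with it and points along the 26 mm red tongue (at joint 0 towards the pack).
- latch_far_slot (a point): The same for the back retainer, 52 mm behind the bay's centre; its x axis also points along its tongue, at joint 0 towards the pack (-x of the scale).
- driver: Wide flat-blade screwdriver, 142 mm long, 0.12 kg, standing blade down in the stand. Origin at the middle of the blade's tip, z up towards the handle. Blade 16 mm wide along x and 2 mm thick along y; round shank 8 mm in diameter; red square handle 28 x 28 mm (faces across x and y) from 60 to 142 mm above the tip, with a round black guard 38 mm in diameter and 4 mm thick at its lower end.
- stand: Wooden tool stand, 80 x 80 x 62 mm, fixed. Origin on the bench under its middle. A vertical through hole 25 mm in diameter with a 1.5 mm chamfer is at its centre; the driver's guard rests on the top (tip 2 mm above the bench).
- can: Food can, 74 mm in diameter, 108 mm tall; origin at the centre of its underside. To be left alone.
- jar: Glass jar with a red lid, 66 mm in diameter, 100 mm tall; origin at the centre of its underside. To be left alone.
- carton_milk: Blue and white drink carton, 60 x 60 x 120 mm; origin at the centre of its underside. To be left alone.
Mind the look-alikes: they are no part of the job. Several things look just like the driver: the one meant starts nearest to the robot's base.

How it is judged:
By the outcome, as a careful person would: the job done as asked, in the order asked, and still so for the second after the job is handed in, while the arm keeps its last pose, push and grip.
It also fails if it takes over 67 s, if anything falls off the work surface, if the arm or the gripper's body presses on something with over 40 N, if the wrist force passes 120 N, or if a joint passes its speed limit or range.

ROBOT

A 6-joint arm with a two-finger parallel gripper is mounted at the origin on the work surface. World frame = base frame: x ahead of the robot, y to its left, z up, the work surface at z = 0. Lengths are in m, angles in rad, forces in N, time in s.
With the tool pointing down it reaches from about 0.25 to 0.775 m from the base axis. Payload 4 kg.
Tool frame: the origin (TCP) lies between the finger pads, 19 mm behind the fingertips; this is the grasp point; z points along the fingers, y is the line along which they close (so a half turn about z gives the same grasp; the last joint's range is limited). The gripper opens to 94 mm and grips with 3 to 60 N. Pads are 16 mm wide; open, the fingers measure 119 mm over their backs; the gripper's body (75 mm by 177 mm) begins 78 mm behind the grasp point.
Start: joints at [-1.425, 0.087, 1.371, -0, 1.684, -0.103], TCP at [0.135, -0.533, 0.224] pointing down, gripper open.
Joint ranges: [-3.1, 3.1], [-0.76, 2.03], [0.27, 2.55], [-1.08, 4.22], [0.17, 2.65], [-2.57, 2.57]. Speed limits (rad/s): [2.79, 2.79, 3.14, 3.14, 3.14, 3.14].

INTERFACE

Orientations are given as [roll, pitch, yaw] about the fixed x, y, z axes, in that order (R = Rz(yaw) Ry(pitch) Rx(roll)).
In Python, from bench import robot gives the robot as it stands. The module is installed in compiled form; this text tells all that it offers.
- The arm moves only by the tool move_arm, never from a script. Its argument "motion" is one flat list of numbers, 7 for each row, row after row: the turn, a rotation vector about the tool's x, y, z in units of 45 degrees (1.0 is 45 degrees), then the shift along the tool's x, y, z in units of 100 mm (1.0 is 100 mm), then the opening, from 0 (shut) to 1 (fully open). A call has 1 to 12 rows; each row shifts and turns the commanded pose from where the row before left it, along the tool's axes as they then stand; what a row does not reach is not made up. A row lasts 1/12 s, in which the tool goes at most 41.7 mm and 7.16 degrees, less where a joint would pass 70% of its speed; a pose out of reach is approached as far as the arm can. A call with a number of a shift or a turn outside -1 to 1 is refused whole. A call with a gripper value outside its range is refused whole. The fingers move at their own pace and stop on an object; the grip force is fixed at half the most. Time passes only in rows, so rows that do not move let the fingers close. It gives the time, the measured TCP pose, the force, the opening and the grip force at its end, in the units of the state.
- robot.get_obs(): the state, without advancing time (a new reading comes with each control period).
- robot.snapshot(name): name is "scene" or "top"; returns the picture (480x640x3 uint8, red, green, blue); there is no depth.
- robot.get_calibration(name): a dict with "fx", "fy", "cx", "cy" (pixels), "R" (3x3) and "t" (3): a world point X has camera coordinates R X + t. Camera axes: x right, y down, z forward; pixel columns grow to the right and rows downward; lengths in m; the calibration is good to about 2 mm. A picture is of the moment at which its call begins. get_calibration takes no time and is no camera call.
- robot.close_job(): hands the job in; it is judged then, once.
The state is a dict: "time": time; "joint_positions": joint angles; "qvel": joint speeds; "joint_torque": joint torques, N m; "tool_pos": TCP position; "ee_rot": TCP orientation; "wrist_force": force on the tool from outside, world axes, zero at the start; "wrist_torque": the same for the moment, N m; "width": finger opening in m; "finger_force": force on a finger pad.
Only numpy, scipy, OpenCV 4.12 (cv2) and the standard library are available. Lean on these libraries where they do the work, as an engineer would, in place of code of your own. Each camera call takes 0.05 s, during which the arm holds its last target. There are 200 camera calls.

## Working session

There is one attempt and no reset: what is moved stays moved. The work goes in short steps, Python scripts to look and compute and a tool call to move; the robot and the scene stay as the last step left them, time stands still between calls to the robot, and variables do not carry over. Pictures are saved under pics/ and viewed, at most 10 in all, crops included, and the job is handed in when it is done.

Besides the shell and the picture viewer there is one more tool, called after ">>>" by a JSON object that holds its "api" and its "payload". move_arm: Moves the arm, as the interface text tells. Shifts and turns lie within -1 to 1; 1 stands for 100 mm of shift or 45 degrees of turn. Its arguments: {"type":"object","properties":{"motion":{"type":"array","items":{"type":"number"}}},"required":["motion"]}

```bash
mkdir -p pics; python3 - <<'E'
from bench import robot
import cv2,numpy as np
for n in("scene","top"):
    cv2.imwrite(f"pics/{n}0.png",robot.snapshot(n)[:,:,::-1])
    c=robot.get_calibration(n);R=np.array(c["R"]);print(n,c["fx"],c["fy"],c["cx"],c["cy"],(-R.T@np.array(c["t"])).round(3),R.round(3).tolist())
o=robot.get_obs();print(o)
E
```

```text
scene 489.0580714385831 489.0580714385831 327.79801311081735 239.5996852551427 [1.03  0.019 0.975] [[0.061, 0.998, -0.002], [0.87, -0.054, -0.49], [-0.489, 0.028, -0.872]]
top 438.78061916254137 438.78061916254137 318.57341958729864 244.7018247939868 [0.366 0.034 0.991] [[0.019, -1.0, 0.022], [-0.983, -0.023, -0.182], [0.183, -0.018, -0.983]]
{'time': 0.1, 'joint_positions': array([-1.42508800e+00,  8.78797374e-02,  1.37208678e+00, -2.71590624e-05,
        1.68358950e+00, -1.03097951e-01]), 'qvel': array([-0.00077747, -0.001542  , -0.00304017, -0.00050292,  0.0002715 ,
       -0.00059917]), 'joint_torque': array([ 1.72199958e-03, -3.41253519e+01, -3.03300977e+01,  7.19902525e-02,
        3.04281665e-02, -1.03094196e-04]), 'tool_pos': array([ 0.13535794, -0.53261793,  0.22323021]), 'ee_rot': array([-3.13963693e+00, -1.75211791e-04,  2.48803076e-01]), 'wrist_force': array([-0.93711022, -0.69657399, -0.52406743]), 'wrist_torque': array([-0.02793608, -0.00289182,  0.02097887]), 'finger_force': 0.0, 'width': 0.09362422501837502}
```

View pics/scene0.png

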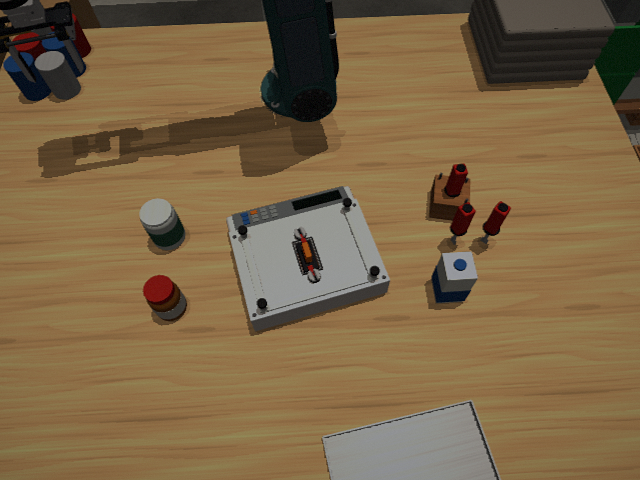

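View pics/top0.png

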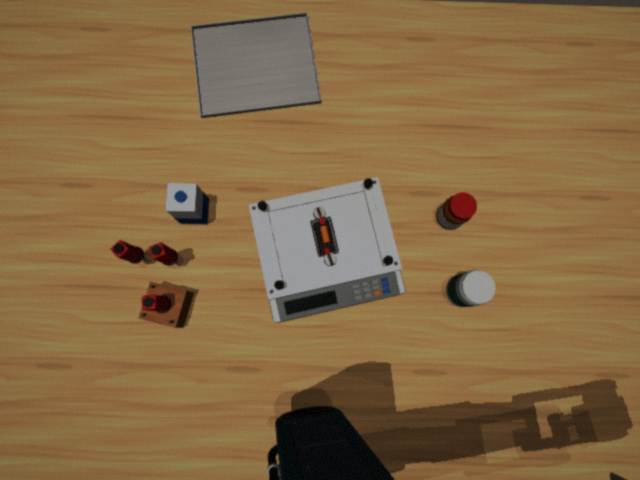

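The scene picture shows three red-handled drivers: A in the wooden stand (scene (457,181), top (157,302)), B (scene (462,218), top (162,252)) and C (scene (496,218), top (127,250)). A is nearest the robot base and stands in the wooden stand, so A fits. The scale is at scene (308,256), top (325,245), with the carton next to the drivers. I'll confirm with an enlarged crop.

```bash
cat > h.py <<'E'
import cv2,numpy as np
from bench import robot
def cam(n):
    c=robot.get_calibration(n);return np.array([[c["fx"],0,c["cx"]],[0,c["fy"],c["cy"]],[0,0,1]]),np.array(c["R"]),np.array(c["t"])
def ray(n,u,v):
    K,R,t=cam(n);return -R.T@t,R.T@np.linalg.solve(K,[u,v,1.])
def plane(n,u,v,z):
    o,d=ray(n,u,v);return o+d*(z-o[2])/d[2]
def tri(a,b):
    (o,d),(p,e)=ray("scene",*a),ray("top",*b)
    s=np.linalg.lstsq(np.c_[d,-e],p-o,rcond=None)[0];x,y=o+s[0]*d,p+s[1]*e
    return (x+y)/2,np.linalg.norm(x-y)
def proj(n,X):
    K,R,t=cam(n);p=K@(R@np.asarray(X)+t);return p[:2]/p[2]
E
python3 - <<'E'
import cv2,numpy as np
s,t=[cv2.imread(f"pics/{n}0.png") for n in("scene","top")]
def c(i,u,v,w,h):return cv2.resize(i[v:v+h,u:u+w],(400,300),interpolation=cv2.INTER_CUBIC)
cv2.imwrite("pics/crop.png",np.vstack([np.hstack([c(s,267,221,80,60)*1,c(t,285,207,80,60)]),np.hstack([c(s,410,155,120,90),c(t,90,235,120,90)])]))
E
```

```text
(no output)
```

View pics/crop.png

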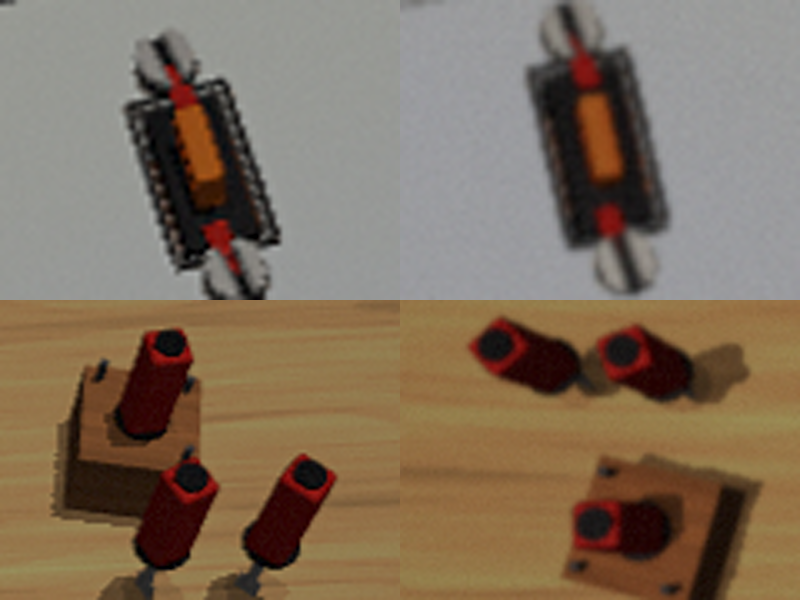

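The crop confirms that A is the driver in the wooden stand: black cap at scene (462,168), top (148,302.5). Both retainers have their tongues over the pack, and the fin is at top about (325,235). Next I'll triangulate the posts, fin, tongues, driver cap and stand.

```bash
python3 - <<'E'
from h import *
I={n:cv2.imread(f"pics/{n}0.png") for n in("scene","top")}
H={n:cv2.cvtColor(I[n],cv2.COLOR_BGR2HSV) for n in I}
def blobs(m,amin,amax,box):
    n,l,s,c=cv2.connectedComponentsWithStats(m.astype(np.uint8)*255)
    return [(c[i].round(1),s[i,4]) for i in range(1,n) if amin<=s[i,4]<=amax and box[0]<c[i][0]<box[2] and box[1]<c[i][1]<box[3]]
bx={"scene":(225,185,395,330),"top":(245,175,405,300)}
for n in I:
    h,s,v=[H[n][:,:,k].astype(int) for k in range(3)]
    print(n,"dark",blobs(v<60,20,300,bx[n]))
    print(" orange",blobs((h>=7)&(h<=16)&(s>170)&(v>90),15,400,bx[n]))
    print(" red",blobs(((h<6)|(h>174))&(s>150)&(v>60),4,60,bx[n]))
    b=(425,150,520,250) if n=="scene" else (100,230,215,330)
    print(" cap",blobs(v<45,15,150,b))
    m=((h>=5)&(h<=14)&(s>100)&(s<190)&(v>60)&(v<190)); print(" brown",blobs(m,150,4000,b))
print(tri((461.6,167.9),(148.2,302.5)))
E
```

```text
scene dark [(array([346.6, 203.3]), np.int32(86)), (array([242.4, 230.5]), np.int32(96)), (array([373.9, 271.7]), np.int32(94)), (array([314. , 279.7]), np.int32(36)), (array([385.2, 285.8]), np.int32(24)), (array([261.7, 303.9]), np.int32(95)), (array([293.9, 311. ]), np.int32(21)), (array([257.1, 321.3]), np.int32(22))]
 orange [(array([253.4, 211.8]), np.int32(20)), (array([306.4, 249.3]), np.int32(92))]
 red [(array([302.8, 238.7]), np.int32(29)), (array([310.9, 268.8]), np.int32(36))]
 cap [(array([460.6, 167.6]), np.int32(55)), (array([450.2, 185.7]), np.int32(110)), (array([502.7, 207. ]), np.int32(65)), (array([467.1, 207.8]), np.int32(63)), (array([488. , 232.3]), np.int32(100))]
 brown [(array([449.7, 192.2]), np.int32(635))]
top dark [(array([368. , 183.1]), np.int32(70)), (array([262.2, 205.5]), np.int32(66)), (array([387.8, 260.1]), np.int32(61)), (array([279. , 284.5]), np.int32(60))]
 orange [(array([324.4, 233.9]), np.int32(95)), (array([377.2, 292.7]), np.int32(18))]
 red [(array([321.4, 220.5]), np.int32(36)), (array([326.5, 250.5]), np.int32(30))]
 cap [(array([118.3, 248.1]), np.int32(65)), (array([156.2, 249.7]), np.int32(58)), (array([147.9, 301.6]), np.int32(62))]
 brown [(array([164.5, 304.4]), np.int32(1066))]
(array([0.40474252, 0.34113368, 0.14108493]), np.float64(0.00046119604861791366))
```

```bash
python3 - <<'E'
from h import *
S=[(346.6,203.3),(242.4,230.5),(373.9,271.7),(261.7,303.9)];T=[(279,284.5),(387.8,260.1),(262.2,205.5),(368,183.1)]
M=np.array([[-58,115],[-58,-115],[113,115],[113,-115]])/1e3
P=[]
for a,b in zip(S,T):
    X,e=tri(a,b);P.append(X);print(X.round(4),round(e,4))
P=np.array(P)[:,:2];m,p=M.mean(0),P.mean(0)
U,s,V=np.linalg.svd((M-m).T@(P-p));R=(U@V).T
c=p-R@m;yaw=np.arctan2(R[1,0],R[0,0]);print("scale",c,yaw,"res",((M@R.T+c)-P).round(4).tolist())
for k,x in (("bay",25),("near",-27),("far",77)):print(k,(c+R@[x/1e3,0]).round(4))
for k,a,b in(("fin",(306.4,249.3),(324.4,233.9)),("tn",(302.8,238.7),(326.5,250.5)),("tf",(310.9,268.8),(321.4,220.5)),("cap",(460.6,167.6),(147.9,301.6)),("B",(467.1,207.8),(156.2,249.7)),("C",(502.7,207),(118.3,248.1))):
    X,e=tri(a,b);print(k,X.round(4),round(e,4), "in scale mm",(R.T@(X[:2]-c)*1e3).round(1))
I={n:cv2.imread(f"pics/{n}0.png") for n in("scene","top")}
for n,(u,v) in(("scene",(461,168)),("top",(148,302))):
    k=I[n][v-12:v+13,u-12:u+13].astype(int);b,g,r=k[...,0],k[...,1],k[...,2]
    m=((r>100)&(g<70)).astype(np.uint8);print(r[12,::2])
    pts=np.argwhere(m)[:,::-1].astype(np.float32);q=cv2.boxPoints(cv2.minAreaRect(pts))+[u-12,v-12]
    w=np.array([plane(n,*x,.144) for x in q]);print(n,m.sum(),w.mean(0).round(4),[(round(float(np.hypot(*d[:2])),4),round(float(np.degrees(np.arctan2(d[1],d[0])))%90,1)) for d in np.diff(w,axis=0)])
    h=cv2.cvtColor(I[n],cv2.COLOR_BGR2HSV).astype(int)
    mm=((h[...,0]>=5)&(h[...,0]<=14)&(h[...,1]>100)&(h[...,1]<190)&(h[...,2]>60)&(h[...,2]<190)).astype(np.uint8)
    N,l,st,ce=cv2.connectedComponentsWithStats(mm);box=(425,150,520,250) if n=="scene" else (100,230,215,330)
    i=max((i for i in range(1,N) if box[0]<ce[i][0]<box[2] and box[1]<ce[i][1]<box[3]),key=lambda i:st[i,4])
    q=cv2.boxPoints(cv2.minAreaRect(np.argwhere(l==i)[:,::-1].astype(np.float32)))
    w=np.array([plane(n,*x,.062) for x in q]);print(" stand",w.round(3)[:,:2].tolist(),w.mean(0).round(4),[(round(float(np.hypot(*d[:2])),4),round(float(np.degrees(np.arctan2(d[1],d[0])))%90,1)) for d in np.diff(w,axis=0)])
E
```

```text
[0.4485 0.0949 0.0941] 0.0028
[ 0.5037 -0.128   0.0952] 0.0022
[0.6144 0.1363 0.0936] 0.0027
[ 0.6697 -0.0871  0.094 ] 0.0019
scale [ 0.53240791 -0.00257759] 0.24266809789430133 res [[-0.0001, 0.0002], [-0.0, -0.0002], [0.0, -0.0001], [0.0, 0.0001]]
bay [0.5567 0.0034]
near [ 0.5062 -0.0091]
far [0.6072 0.0159]
fin [0.5561 0.004  0.0947] 0.0029 in scale mm [24.6  0.7]
tn [ 0.5234 -0.0021  0.0815] 0.0043 in scale mm [-8.7  2.6]
tf [0.5901 0.0106 0.0727] 0.0021 in scale mm [59.2 -1.1]
cap [0.4062 0.3392 0.1447] 0.0021 in scale mm [-40.4 362.1]
B [0.5067 0.333  0.1431] 0.0016 in scale mm [ 55.7 331.9]
C [0.5084 0.4064 0.1418] 0.0024 in scale mm [ 74.9 402.7]
[148 138  44  94   5  14  14  14  34 145 148 148 150]
scene 49 [0.4178 0.3376 0.144 ] [(0.0262, 18.1), (0.0495, 3.8), (0.0255, 17.7)]
 stand [[0.44, 0.289], [0.353, 0.308], [0.365, 0.389], [0.451, 0.367]] [0.4025 0.3382 0.062 ] [(0.0889, 77.6), (0.0826, 82.0), (0.089, 75.6)]
[148 148 147  95  29  25  28  26  34  91  53  31  33]
top 177 [0.4057 0.3356 0.144 ] [(0.036, 1.2), (0.0454, 4.8), (0.0357, 1.1)]
 stand [[0.375, 0.392], [0.459, 0.379], [0.438, 0.286], [0.355, 0.301]] [0.4067 0.3398 0.062 ] [(0.0849, 81.1), (0.0951, 77.3), (0.0846, 80.0)]
```

```bash
cat >> h.py <<'E'
from scipy.spatial.transform import Rotation as Ro
def go(psi0,*pts,start=None):
    """shift units in tool axes (tool down, yaw psi0) from current pose through pts"""
    o=robot.get_obs();p=np.array(o["tool_pos"] if start is None else start)
    R=Ro.from_euler("xyz",[np.pi,0,psi0]).as_matrix()
    for q in pts:
        s=R.T@(np.array(q)-p)*10;print((s).round(3),"min rows",int(np.ceil(np.linalg.norm(s)/.4)));p=np.array(q)
def st():
    o=robot.get_obs();print(round(float(o["time"]),2),"pos",o["tool_pos"].round(4),"rot",o["ee_rot"].round(4),"F",o["wrist_force"].round(1),"M",o["wrist_torque"].round(2),"w",round(float(o["width"]),4),"ff",round(float(o["finger_force"]),1),"q",o["joint_positions"].round(2))
E
python3 - <<'E'
from h import *
go(0.07,(.36,-.1,.25),(.405,.339,.25),(.405,.339,.107))
E
```

```text
[ 2.544 -4.158 -0.268] min rows 13
[ 0.756 -4.348 -0.   ] min rows 12
[-0.   -0.    1.43] min rows 4
```

>>> {"api": "move_arm", "payload": {"motion": [0,0,0.114,0,0,0,0.6,0,0,0.114,0,0,0,0.6,0,0,0,0.1,-0.16,-0.02,0.6,0,0,0,0.2,-0.32,-0.02,0.6,0,0,0,0.2,-0.32,-0.02,0.6,0,0,0,0.2,-0.32,-0.02,0.6,0,0,0,0.2,-0.32,-0.02,0.6,0,0,0,0.2,-0.32,-0.02,0.6,0,0,0,0.2,-0.32,-0.02,0.6,0,0,0,0.2,-0.32,-0.02,0.6,0,0,0,0.2,-0.32,-0.02,0.6,0,0,0,0.2,-0.32,-0.02,0.6]}}

```text
time: 1.1
tool_pos: [0.304, -0.2147, 0.244]
ee_rot: [-3.141, 0.0, 0.069]
wrist_force: [1.7, -0.1, 0.3]
width: 0.056
finger_force: 0.0
```

>>> {"api": "move_arm", "payload": {"motion": [0,0,0,0.2,-0.32,-0.02,0.6,0,0,0,0.2,-0.32,-0.02,0.6,0,0,0,0.2,-0.34,-0.02,0.6,0,0,0,0.06,-0.36,0,0.6,0,0,0,0.06,-0.36,0,0.6,0,0,0,0.06,-0.36,0,0.6,0,0,0,0.06,-0.36,0,0.6,0,0,0,0.06,-0.36,0,0.6,0,0,0,0.06,-0.36,0,0.6,0,0,0,0.06,-0.36,0,0.6,0,0,0,0.06,-0.36,0,0.6,0,0,0,0.06,-0.36,0,0.6]}}

```text
time: 2.1
tool_pos: [0.3875, 0.2142, 0.2498]
ee_rot: [3.141, 0.0, 0.07]
wrist_force: [0.7, -0.1, 0.2]
width: 0.0563
finger_force: 0.0
```

```bash
python3 - <<'E'
from h import *
st();go(0.07,(.405,.339,.25))
E
```

```text
2.1 pos [0.3875 0.2142 0.2498] rot [3.1412e+00 4.0000e-04 7.0200e-02] F [ 0.7 -0.1  0.2] M [ 0.   -0.05 -0.06] w 0.0563 ff 0.0 q [ 0.38 -0.16  1.56 -0.    1.74  1.88]
[ 0.261 -1.233 -0.002] min rows 4
```

>>> {"api": "move_arm", "payload": {"motion": [0,0,0,0.06,-0.3,0,0.6,0,0,0,0.06,-0.3,0,0.6,0,0,0,0.06,-0.3,0,0.6,0,0,0,0.05,-0.2,0,0.6,0,0,0,0,0,0,0.6,0,0,0,0,0,0,0.6]}}

```text
time: 2.6
tool_pos: [0.403, 0.3239, 0.2492]
ee_rot: [3.14, 0.002, 0.071]
wrist_force: [-1.1, 0.4, -0.1]
width: 0.0565
finger_force: 0.0
```

```bash
python3 - <<'E'
from h import *
cv2.imwrite("pics/s1.png",robot.snapshot("scene")[:,:,::-1]);st();go(0.07,(.405,.339,.25),(.405,.339,.107))
E
```

```text
2.65 pos [0.4031 0.3232 0.2496] rot [3.1401e+00 1.3000e-03 7.0100e-02] F [ 0.3 -0.5 -0.8] M [ 0.01  0.01 -0.01] w 0.0567 ff 0.0 q [ 0.57  0.01  1.4  -0.    1.73  2.07]
[ 0.03  -0.156 -0.004] min rows 1
[-0.   -0.    1.43] min rows 4
```

>>> {"api": "move_arm", "payload": {"motion": [0,0,0,0.03,-0.156,0,0.6,0,0,0,0,0,0.28,0.6,0,0,0,0,0,0.35,0.6,0,0,0,0,0,0.35,0.6,0,0,0,0,0,0.28,0.6,0,0,0,0,0,0.16,0.6,0,0,0,0,0,0,0.6]}}

```text
time: 3.23
tool_pos: [0.4027, 0.336, 0.1035]
ee_rot: [3.136, 0.008, 0.068]
wrist_force: [0.3, -0.6, -0.7]
width: 0.057
finger_force: 0.0
```

>>> {"api": "move_arm", "payload": {"motion": [0,0,0,0,0,0,0,0,0,0,0,0,0,0,0,0,0,0,0,0,0,0,0,0,0,0,0,0,0,0,0,0,0,0,0,0,0,0,0,0,0,0,0,0,0,0,0,0,0]}}

```text
time: 3.82
tool_pos: [0.4062, 0.3398, 0.11]
ee_rot: [-3.141, -0.003, 0.07]
wrist_force: [-1.0, -1.1, 5.7]
width: 0.0283
finger_force: 30.0
```

```bash
python3 - <<'E'
from h import *
st()
E
```

```text
3.82 pos [0.4062 0.3398 0.11  ] rot [-3.1407e+00 -2.8000e-03  6.9800e-02] F [-1.  -1.1  5.7] M [-0.24  0.02  0.01] w 0.0283 ff 30.0 q [ 0.59  0.09  1.6  -0.    1.45  2.09]
```

>>> {"api": "move_arm", "payload": {"motion": [0,0,0,0,0,0,0,0,0,0,0,0,-0.1,0,0,0,0,0,0,-0.2,0,0,0,0,0,0,-0.3,0,0,0,0,0,0,-0.35,0,0,0,0,0,0,-0.3,0,0,0,0,0,0,-0.15,0,0,0,0,0,0,0,0,0,0,0,0,0,0,0]}}

```text
time: 4.57
tool_pos: [0.4054, 0.3397, 0.2486]
ee_rot: [-3.141, -0.001, 0.07]
wrist_force: [-0.2, -0.6, -1.2]
width: 0.0276
finger_force: 30.0
```

```bash
python3 - <<'E'
from h import *
st();P=robot.get_obs()["tool_pos"]
T=[]
for n in("scene","top"):
    i=robot.snapshot(n)[:,:,::-1];cv2.imwrite(f"pics/{n}2.png",i)
    u,v=proj(n,P-[0,0,.107]).round().astype(int);print(n,u,v)
    T.append(cv2.resize(i[max(v-45,0):v+45,u-30:u+30],(400,600),interpolation=cv2.INTER_CUBIC))
cv2.imwrite("pics/tip.png",np.hstack(T))
E
```

```text
4.57 pos [0.4054 0.3397 0.2486] rot [-3.141e+00 -9.000e-04  6.990e-02] F [-0.2 -0.6 -1.2] M [ 0.04 -0.   -0.03] w 0.0276 ff 30.0 q [0.59 0.04 1.38 0.   1.73 2.09]
scene 461 168
top 149 302
```

View pics/tip.png

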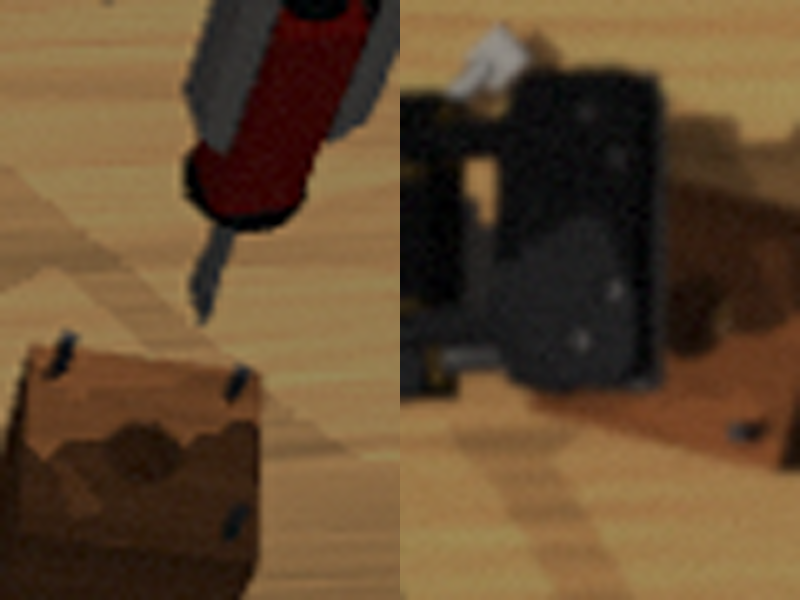

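The crop shows the blade below the grip, tip at scene (461.5,171). The tip edge runs along world x, so the blade's width lies along tool x, and the TCP is about 107 to 108 mm above the tip. Next I'll go above the near slot.

```bash
python3 - <<'E'
from h import *
go(.243,(.5062,-.0091,.2486),(.5062,-.0091,.2))
E
```

```text
[ 0.15   3.623 -0.027] min rows 10
[-0.    -0.     0.486] min rows 2
```

>>> {"api": "move_arm", "payload": {"motion": [0,0,-0.11,0,0,0,0,0,0,-0.11,0,0,0,0,0,0,0,0.02,0.38,0,0,0,0,0,0.02,0.38,0,0,0,0,0,0.02,0.38,0,0,0,0,0,0.02,0.38,0,0,0,0,0,0.02,0.38,0,0,0,0,0,0.02,0.38,0,0,0,0,0,0.01,0.38,0,0,0,0,0,0.01,0.38,0,0,0,0,0,0.01,0.38,0,0,0,0,0,0,0.2,0,0]}}

```text
time: 5.67
tool_pos: [0.5063, -0.012, 0.2452]
ee_rot: [-3.141, 0.005, 0.239]
wrist_force: [0.7, -0.2, -1.3]
width: 0.028
finger_force: 30.0
```

>>> {"api": "move_arm", "payload": {"motion": [0,0,0,0,0,0,0,0,0,0,0,0,0,0,0,0,0,0,0,0,0,0,0,0,0,0,0,0]}}

```text
time: 6.0
tool_pos: [0.5062, -0.0071, 0.2474]
ee_rot: [-3.141, 0.001, 0.244]
wrist_force: [-0.3, -0.4, -1.4]
width: 0.0278
finger_force: 30.0
```

```bash
python3 - <<'E'
from h import *
st();go(.243,(.5062,-.0091,.2),(.5062,-.0091,.19))
for n in("scene",):
    i=robot.snapshot(n)[:,:,::-1];cv2.imwrite(f"pics/{n}3.png",i)
st()
E
```

```text
6.0 pos [ 0.5062 -0.0071  0.2474] rot [-3.1406e+00  1.5000e-03  2.4430e-01] F [-0.3 -0.4 -1.4] M [-0.03  0.01 -0.  ] w 0.0278 ff 30.0 q [-0.13 -0.01  1.43  0.    1.73  1.2 ]
[-0.005  0.02   0.474] min rows 2
[-0.  -0.   0.1] min rows 1
6.05 pos [ 0.5064 -0.007   0.2478] rot [-3.1409e+00  8.0000e-04  2.4460e-01] F [ 0.2 -0.3 -1.8] M [ 0.01  0.   -0.03] w 0.0278 ff 30.0 q [-0.13 -0.01  1.43  0.    1.73  1.2 ]
```

>>> {"api": "move_arm", "payload": {"motion": [0,0,0,0,0.02,0.1,0,0,0,0,0,0,0.2,0,0,0,0,0,0,0.18,0,0,0,0,0,0,0,0,0,0,0,0,0,0,0,0,0,0,0,0,0,0]}}

```text
time: 6.55
tool_pos: [0.5075, -0.01, 0.201]
ee_rot: [3.141, -0.001, 0.243]
wrist_force: [0.3, -0.1, -0.6]
width: 0.0276
finger_force: 30.0
```

```bash
python3 - <<'E'
from h import *
st()
i=robot.snapshot("scene")[:,:,::-1];cv2.imwrite("pics/scene4.png",i)
print(proj("scene",(.5062,-.0091,.0825)),proj("scene",(.5062,-.0091,.0925)))
cv2.imwrite("pics/z4.png",cv2.resize(i[200:290,257:377],(800,600),interpolation=cv2.INTER_CUBIC))
E
```

```text
6.55 pos [ 0.5075 -0.01    0.201 ] rot [ 3.1411e+00 -1.0000e-03  2.4330e-01] F [ 0.3 -0.1 -0.6] M [-0.04 -0.01  0.02] w 0.0276 ff 30.0 q [-0.13 -0.    1.51 -0.    1.63  1.2 ]
[300.20670717 231.57312277] [299.96363745 229.16726131]
```

View pics/z4.png

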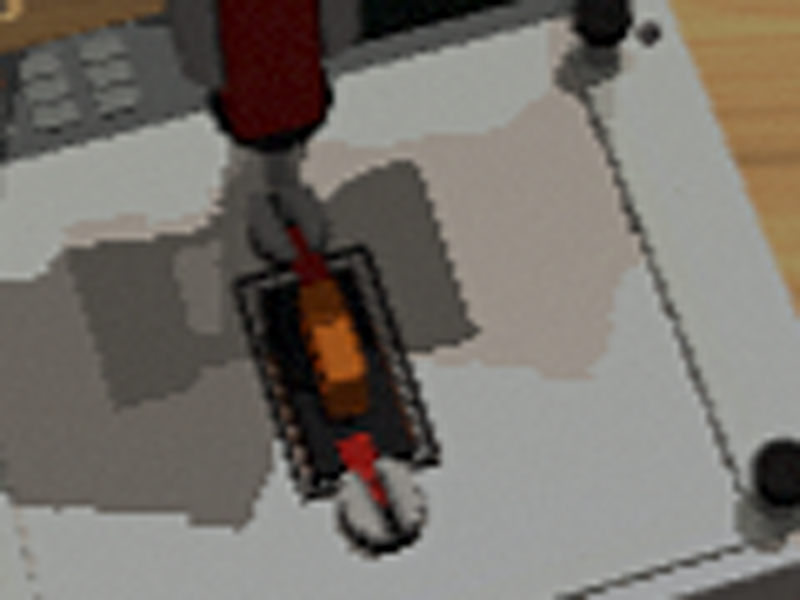

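```bash
python3 - <<'E'
from h import *
i=cv2.imread("pics/scene4.png").astype(int)
for v in(200,204,208,212):
    r=i[v];m=[u for u in range(280,315) if r[u,2]>60 and r[u,2]>2.2*r[u,1]];print("red",v,m[0],m[-1],(m[0]+m[-1])/2)
for v in range(215,237):print(v,i[v,286:316].sum(1)//3)
P=robot.get_obs()["tool_pos"]
for h in(0,.02,.047,.049,.07,.08,.09,.1,.107):print(h,proj("scene",P-[0,0,h]).round(2))
E
```

```text
Traceback (most recent call last):
IndexError: list index out of range
```

```bash
python3 - <<'E'
from h import *
i=cv2.imread("pics/scene4.png").astype(int)
for v in(202,206,210,213):
    r=i[v];m=[u for u in range(280,315) if r[u,2]>1.8*r[u,1]+10];print("red",v,m[:1],m[-1:])
for v in range(215,237):print(v,i[v,286:316].sum(1)//3)
P=robot.get_obs()["tool_pos"]
for h in(0,.02,.047,.049,.07,.08,.09,.1,.107):print(h,proj("scene",P-[0,0,h]).round(2))
E
```

```text
red 202 [290] [304]
red 206 [290] [304]
red 210 [291] [304]
red 213 [291] [305]
215 [ 74  66  26   1   9  13  18  21  23  22  21  19  25  20  20  22  18  19
  21   8  23 140 161 156 156 156 156 158 156 156]
216 [ 65  92  55   0   9  13  17  28  21  17  23  21  21  19  23  18  23  20
  19   7  99 150 157 156 155 156 156 156 156 154]
217 [155 160 110  36   0  18  18  18  22  17  16  22  18  26  19  21  19  19
  20   6 139 159 157 156 157 155 156 158 158 156]
218 [159 161 161  86   0   5  20  18  18  24  16  18  17  23  21  26  17  11
   3  59 142 160 156 156 158 156 156 156 155 155]
219 [155 157 162 108  33   3  14  21  20  22  19  20  17  12  11  11   3   1
  60 140 160 159 156 157 157 155 158 155 155 156]
220 [155 157 157 158 131  61   6  14  17  15  13   3   8   5   6   1   0  53
 142 162 158 157 158 156 155 156 156 156 155 156]
221 [157 157 157 158 163 107  37   6   1   7   7   5   5   0   0  33  31 124
 147 145 143 143 142 153 157 158 156 156 158 159]
222 [155 154 154 159 161 118  96  80  60  31  12   8  13  18  31  67  70 130
 143 141 140 142 138 142 141 141 142 142 143 142]
223 
[... 1201 characters left out ...]
33  44  54  57
  58  60  73  74  74  77  76  75  76  75  76  75]
233 [144 148 102  70  72  75  75  77  58  57  61  60  57  33   6  27  50  60
  59  50  56  71  76  75  73  78  76  74  76  73]
234 [104  81  76  74  75  75  77  77  43  48  60  61  57  40  22  26  43  56
  63  46  61  77  75  76  75  74  76  76  76  76]
235 [73 71 72 74 75 74 76 77 43 44 56 62 59 59 38 19 36 53 54 39 51 69 77 73
 77 78 74 76 74 75]
236 [74 73 89 98 82 75 75 78 48 24 48 56 61 56 42 26 24 43 49 32 67 79 80 78
 56 57 73 78 76 76]
0 [296.52 200.76]
0.02 [297.11 206.54]
0.047 [297.88 214.01]
0.049 [297.93 214.55]
0.07 [298.5  220.09]
0.08 [298.77 222.66]
0.09 [299.03 225.19]
0.1 [299.28 227.67]
0.107 [299.46 229.38]
```

The crop shows the near head at crop (290,213), which is px (300,232). The prediction was (300.2,231.6), and the shank sits directly above it, so the tip is within about 1 mm of the slot. Descending.

>>> {"api": "move_arm", "payload": {"motion": [0,0,0,-0.01,0,0.03,0,0,0,0,0,0,0.04,0,0,0,0,0,0,0.04,0,0,0,0,0,0,0.03,0,0,0,0,0,0,0.02,0,0,0,0,0,0,0,0,0,0,0,0,0,0,0]}}

```text
time: 7.18
tool_pos: [0.506, -0.0097, 0.1839]
ee_rot: [-3.14, 0.0, 0.243]
wrist_force: [-0.6, 3.1, 1.1]
width: 0.0275
finger_force: 30.0
```

```bash
python3 - <<'E'
from h import *
st()
E
```

```text
7.18 pos [ 0.506  -0.0097  0.1839] rot [-3.1396e+00  2.0000e-04  2.4300e-01] F [-0.6  3.1  1.1] M [0.93 0.21 0.03] w 0.0275 ff 30.0 q [-0.13  0.    1.54  0.    1.6   1.2 ]
```

>>> {"api": "move_arm", "payload": {"motion": [0,0,-0.1,0,-0.01,0,0,0,0,-0.15,0,0,0,0,0,0,-0.15,0,0,0,0,0,0,-0.15,0,0,0,0,0,0,-0.15,0,0,0,0,0,0,-0.15,0,0,0,0,0,0,-0.15,0,0,0,0,0,0,-0.15,0,0,0,0,0,0,-0.15,0,0,0,0,0,0,-0.15,0,0,0,0,0,0,-0.15,0,0,0,0]}}

```text
time: 8.1
tool_pos: [0.5049, -0.0087, 0.1839]
ee_rot: [-3.138, -0.002, 1.505]
wrist_force: [-2.7, 3.6, 2.5]
width: 0.0277
finger_force: 30.0
```

>>> {"api": "move_arm", "payload": {"motion": [0,0,-0.15,0,0,0,0,0,0,-0.15,0,0,0,0,0,0,-0.05,0,0,0,0,0,0,0,0,0,0,0,0,0,0,0,0,0,0,0,0,0,0,0,0,0]}}

```text
time: 8.6
tool_pos: [0.5048, -0.0089, 0.1839]
ee_rot: [-3.139, -0.002, 1.773]
wrist_force: [-3.5, 3.7, 2.6]
width: 0.0277
finger_force: 30.0
```

```bash
python3 - <<'E'
from h import *
st()
E
```

```text
8.6 pos [ 0.5048 -0.0089  0.1839] rot [-3.1386e+00 -2.2000e-03  1.7729e+00] F [-3.5  3.7  2.6] M [ 1.08  1.04 -0.08] w 0.0277 ff 30.0 q [-0.13  0.    1.54  0.    1.6  -0.33]
```

>>> {"api": "move_arm", "payload": {"motion": [0,0,0.1,0,0,0,0,0,0,0,0,0,-0.03,0,0,0,0,0,0,-0.08,0,0,0,0,0,0,-0.1,0,0,0,0,0,0,-0.1,0,0,0,0,0,0,-0.1,0,0,0,0,0,0,0,0,0,0,0,0,0,0,0]}}

```text
time: 9.27
tool_pos: [0.5069, -0.0098, 0.2269]
ee_rot: [3.138, 0.001, 1.696]
wrist_force: [0.6, -0.1, -1.8]
width: 0.0277
finger_force: 30.0
```

```bash
python3 - <<'E'
from h import *
st()
P={}
for n in("scene","top"):
    i=robot.snapshot(n)[:,:,::-1];cv2.imwrite(f"pics/{n}5.png",i)
    h=cv2.cvtColor(np.ascontiguousarray(i),cv2.COLOR_BGR2HSV).astype(int);m=((h[...,0]<6)|(h[...,0]>174))&(h[...,1]>150)&(h[...,2]>50)
    N,l,s,c=cv2.connectedComponentsWithStats(m.astype(np.uint8))
    print(n,[(c[k].round(1),s[k,4]) for k in range(1,N) if s[k,4]>3 and 280<c[k][0]<345 and 200<c[k][1]<285])
print("tongue expected now near",[proj("scene",(.5062+.018*np.cos(.243+a),-.0091+.018*np.sin(.243+a),.08)).round(1) for a in(0,1.15,1.4)])
i=cv2.imread("pics/scene5.png");cv2.imwrite("pics/z5.png",cv2.resize(i[200:290,257:377],(800,600),interpolation=cv2.INTER_CUBIC))
E
```

```text
9.27 pos [ 0.5069 -0.0098  0.2269] rot [3.1384e+00 1.1000e-03 1.6956e+00] F [ 0.6 -0.1 -1.8] M [-0.   -0.04  0.02] w 0.0277 ff 30.0 q [-0.13 -0.01  1.47 -0.    1.68 -0.26]
scene [(array([297.1, 209.8]), np.int32(45)), (array([308.6, 233.5]), np.int32(23)), (array([311.1, 268.8]), np.int32(38))]
top []
tongue expected now near [array([302.6, 239.2]), array([308.7, 233. ]), array([308.7, 231.2])]
```

View pics/z5.png

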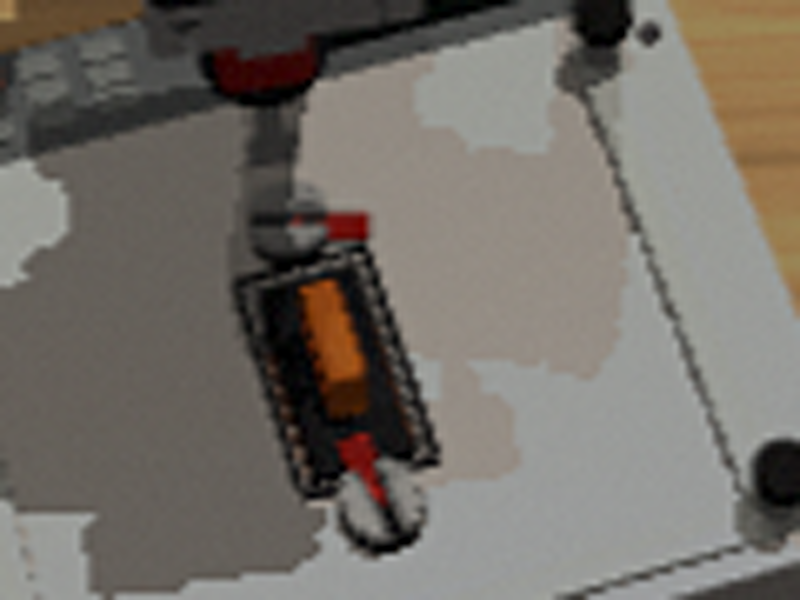

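Near tongue now points to the side, at px (308.6,233.5). I'll compute its angle precisely and plan the move to the far slot.

```bash
python3 - <<'E'
from h import *
a,b=plane("scene",308.6,233.5,.081),plane("scene",*proj("scene",(.5062,-.0091,.081)),.081)
print(np.arctan2(*(a-b)[1::-1])-.243)
a,b=plane("scene",295.6,232.8,.0825),plane("scene",311.8,233.8,.081);print(np.arctan2(*(b-a)[1::-1])-.243)
# far slot check: head centre seen at crop (381,510)
print(plane("scene",257+381*.15,200+508*.15,.0825))
go(.243,(.6072,.0159,.23))
E
```

```text
1.0532997555425223
1.2201015776571777
[0.61178958 0.01544102 0.0825    ]
[ 1.043 -0.005 -0.049] min rows 3
```

>>> {"api": "move_arm", "payload": {"motion": [0,0,0.154,0,0,0,0,0,0,0.154,0,0,0,0,0,0,0.154,0,0,0,0,0,0,0.154,0,0,0,0,0,0,0.154,0,0,0,0,0,0,0.154,0,0,0,0,0,0,0.154,0,0,0,0,0,0,0.154,0,0,0,0,0,0,0.154,0,0,0,0,0,0,0.154,0,0,0,0,0,0,0.154,0,0,0,0,0,0,0.154,0,0,0,0]}}

```text
time: 10.37
tool_pos: [0.5057, -0.0096, 0.2243]
ee_rot: [-3.141, 0.002, 0.238]
wrist_force: [0.5, -0.0, -0.8]
width: 0.0277
finger_force: 30.0
```

>>> {"api": "move_arm", "payload": {"motion": [0,0,0,0.25,0,0,0,0,0,0,0.3,0,0,0,0,0,0,0.3,0,0,0,0,0,0,0.17,0,0,0,0,0,0,0,0,0,0,0,0,0,0,0,0,0,0,0,0,0,0,0,0]}}

```text
time: 10.95
tool_pos: [0.6042, 0.0149, 0.2245]
ee_rot: [-3.141, 0.002, 0.244]
wrist_force: [0.6, -0.0, -1.3]
width: 0.0278
finger_force: 30.0
```

```bash
python3 - <<'E'
from h import *
st();go(.243,(.606,.0165,.227),(.606,.0165,.201),(.606,.0165,.184));robot.snapshot("scene");st()
i=robot.snapshot("scene")[:,:,::-1];cv2.imwrite("pics/scene6.png",i)
h=cv2.cvtColor(np.ascontiguousarray(i),cv2.COLOR_BGR2HSV).astype(int);m=((h[...,0]<6)|(h[...,0]>174))&(h[...,1]>150)&(h[...,2]>50)
N,l,s,c=cv2.connectedComponentsWithStats(m.astype(np.uint8));print([(c[k].round(1),s[k,4]) for k in range(1,N) if s[k,4]>3 and 280<c[k][0]<345 and 200<c[k][1]<285])
for z in(.074,.078,.081):
  C=proj("scene",(.5062,-.0091,z));print(z,C.round(1),[proj("scene",(.5062+.018*np.cos(.243+a),-.0091+.018*np.sin(.243+a),z)).round(1).tolist() for a in(0,1.15,1.25,1.35,1.45)])
E
```

```text
10.95 pos [0.6042 0.0149 0.2245] rot [-3.1413e+00  2.0000e-03  2.4410e-01] F [ 0.6 -0.  -1.3] M [-0.01  0.01 -0.02] w 0.0278 ff 30.0 q [-0.07  0.21  1.23 -0.    1.7   1.26]
[ 0.022 -0.011 -0.025] min rows 1
[-0.   -0.    0.26] min rows 1
[-0.   -0.    0.17] min rows 1
11.0 pos [0.6041 0.0148 0.225 ] rot [-3.1415e+00  1.1000e-03  2.4390e-01] F [-0.3 -0.9 -1.3] M [-0.   -0.01  0.02] w 0.0279 ff 30.0 q [-0.07  0.21  1.23 -0.    1.7   1.26]
[(array([312.4, 243.4]), np.int32(344)), (array([310.9, 268.9]), np.int32(31))]
0.074 [300.4 233.6] [[302.7, 240.6], [308.8, 234.4], [308.9, 233.7], [308.8, 233.0], [308.8, 232.3]]
0.078 [300.3 232.6] [[302.6, 239.7], [308.7, 233.5], [308.8, 232.8], [308.8, 232.0], [308.7, 231.3]]
0.081 [300.2 231.9] [[302.6, 239.0], [308.7, 232.8], [308.7, 232.0], [308.7, 231.3], [308.6, 230.6]]
```

>>> {"api": "move_arm", "payload": {"motion": [0,0,0,0.02,-0.01,0.1,0,0,0,0,0,0,0.13,0,0,0,0,0,0,0.05,0,0,0,0,0,0,0.05,0,0,0,0,0,0,0.04,0,0,0,0,0,0,0.03,0,0,0,0,0,0,0,0,0,0,0,0,0,0,0]}}

```text
time: 11.72
tool_pos: [0.6068, 0.0165, 0.1855]
ee_rot: [3.141, -0.0, 0.244]
wrist_force: [1.4, 0.5, -0.1]
width: 0.0278
finger_force: 30.0
```

```bash
python3 - <<'E'
from h import *
st()
E
```

```text
11.72 pos [0.6068 0.0165 0.1855] rot [ 3.1414e+00 -3.0000e-04  2.4410e-01] F [ 1.4  0.5 -0.1] M [0.02 0.03 0.03] w 0.0278 ff 30.0 q [-0.07  0.22  1.29 -0.    1.63  1.26]
```

>>> {"api": "move_arm", "payload": {"motion": [0,0,-0.1,0,0,0.015,0,0,0,-0.15,0,0,0,0,0,0,-0.15,0,0,0,0,0,0,-0.15,0,0,0,0,0,0,-0.15,0,0,0,0,0,0,-0.15,0,0,0,0,0,0,-0.15,0,0,0,0,0,0,-0.15,0,0,0,0,0,0,-0.15,0,0,0,0,0,0,-0.15,0,0,0,0,0,0,-0.15,0,0,0,0]}}

```text
time: 12.63
tool_pos: [0.6059, 0.0173, 0.1842]
ee_rot: [-3.14, -0.001, 1.507]
wrist_force: [-2.9, 1.5, -0.6]
width: 0.0279
finger_force: 30.0
```

>>> {"api": "move_arm", "payload": {"motion": [0,0,-0.15,0,0,0,0,0,0,-0.15,0,0,0,0,0,0,-0.1,0,0,0,0,0,0,0,0,0,0,0,0,0,0,0,0,0,0]}}

```text
time: 13.05
tool_pos: [0.6057, 0.0172, 0.1841]
ee_rot: [-3.14, -0.002, 1.813]
wrist_force: [-4.2, 0.9, 0.8]
width: 0.0276
finger_force: 30.0
```

```bash
python3 - <<'E'
from h import *
st()
E
```

```text
13.05 pos [0.6057 0.0172 0.1841] rot [-3.1396e+00 -1.6000e-03  1.8131e+00] F [-4.2  0.9  0.8] M [ 0.55  1.1  -0.01] w 0.0276 ff 30.0 q [-0.07  0.22  1.29  0.    1.63 -0.31]
```

>>> {"api": "move_arm", "payload": {"motion": [0,0,-0.11,0,0,0,0,0,0,0,0,0,0,0,0,0,0,0,0,0,0]}}

```text
time: 13.3
tool_pos: [0.6056, 0.0171, 0.1841]
ee_rot: [-3.139, -0.002, 1.899]
wrist_force: [-4.4, 1.9, 1.4]
width: 0.0278
finger_force: 30.0
```

```bash
python3 - <<'E'
from h import *
st()
i=robot.snapshot("scene")[:,:,::-1];cv2.imwrite("pics/scene7.png",i)
h=cv2.cvtColor(np.ascontiguousarray(i),cv2.COLOR_BGR2HSV).astype(int);m=((h[...,0]<6)|(h[...,0]>174))&(h[...,1]>150)&(h[...,2]>50)
N,l,s,c=cv2.connectedComponentsWithStats(m.astype(np.uint8));print([(c[k].round(1),s[k,4]) for k in range(1,N) if s[k,4]>3 and 280<c[k][0]<345 and 200<c[k][1]<290])
E
```

```text
13.3 pos [0.6056 0.0171 0.1841] rot [-3.1394e+00 -1.8000e-03  1.8995e+00] F [-4.4  1.9  1.4] M [ 0.5   1.22 -0.09] w 0.0278 ff 30.0 q [-0.07  0.22  1.29  0.    1.63 -0.39]
[(array([304.6, 276.9]), np.int32(27))]
```

```bash
python3 - <<'E'
from h import *
from scipy.optimize import least_squares
# fit tongue centroid circle: centre offset common, use both observations per latch
for nm,c0,base,px0,px1 in(("near",(.5055,-.0088),.243,(302.8,238.7),(308.6,233.5)),("far",(.6065,.0162),.243+np.pi,(310.9,268.8),(304.6,276.9))):
  for z in(.075,.079,.0825):
    a0=plane("scene",*px0,z)[:2];a1=plane("scene",*px1,z)[:2];c0=np.array(c0)
    ang=lambda d:np.arctan2(d[1],d[0])
    r=np.linalg.norm(a0-c0);print(nm,z,"r",r.round(4),np.linalg.norm(a1-c0).round(4),"a0",((ang(a0-c0)-base+np.pi)%(2*np.pi)-np.pi).round(3),"a1",((ang(a1-c0)-base+np.pi)%(2*np.pi)-np.pi).round(3),"chord angle",round(2*np.arcsin(np.linalg.norm(a1-a0)/.036),3))
E
```

```text
near 0.075 r 0.0147 0.0173 a0 0.057 a1 1.203 chord angle 1.014
near 0.079 r 0.017 0.0177 a0 0.024 a1 1.073 chord angle 1.009
near 0.0825 r 0.0189 0.0184 a0 0.0 a1 0.967 chord angle 1.005
far 0.075 r 0.0166 0.0203 a0 0.167 a1 1.434 chord angle 1.319
far 0.079 r 0.0149 0.0205 a0 0.217 a1 1.525 chord angle 1.312
far 0.0825 r 0.0133 0.0208 a0 0.271 a1 1.604 chord angle 1.306
```

Far tongue is about 1.4 rad. Near is only about 1.05 to 1.1 rad, so after backing out I'll go back and turn it further.

>>> {"api": "move_arm", "payload": {"motion": [0,0,0.1,0,0,0,0,0,0,0,0,0,-0.03,0,0,0,0,0,0,-0.08,0,0,0,0,0,0,-0.1,0,0,0,0,0,0,-0.1,0,0,0,0,0,0,-0.1,0,0,0,0.15,0,0,0,0,0,0,0.15,0,0,0,0,0,0,0.15,0,0,0,0,0,0,0.15,0,0,0,0,0,0,0,0,0,0,0,0,0,0,0,0,0,0]}}

```text
time: 14.35
tool_pos: [0.6073, 0.0164, 0.226]
ee_rot: [3.139, -0.0, 1.355]
wrist_force: [-0.2, -0.1, -1.2]
width: 0.0279
finger_force: 30.0
```

```bash
python3 - <<'E'
from h import *
st();go(robot.get_obs()["ee_rot"][2],(.5055,-.009,.227),(.5055,-.009,.184))
i=robot.snapshot("scene")[:,:,::-1];cv2.imwrite("pics/scene8.png",i)
cv2.imwrite("pics/z8.png",cv2.resize(i[215:290,270:350],(800,600),interpolation=cv2.INTER_CUBIC))
E
```

```text
14.35 pos [0.6073 0.0164 0.226 ] rot [ 3.1395e+00 -1.0000e-04  1.3546e+00] F [-0.2 -0.1 -1.2] M [-0.06 -0.07  0.04] w 0.0279 ff 30.0 q [-0.07  0.21  1.22 -0.    1.7   0.15]
[-0.467 -0.94  -0.01 ] min rows 3
[ 0.   -0.    0.43] min rows 2
```

View pics/z8.png

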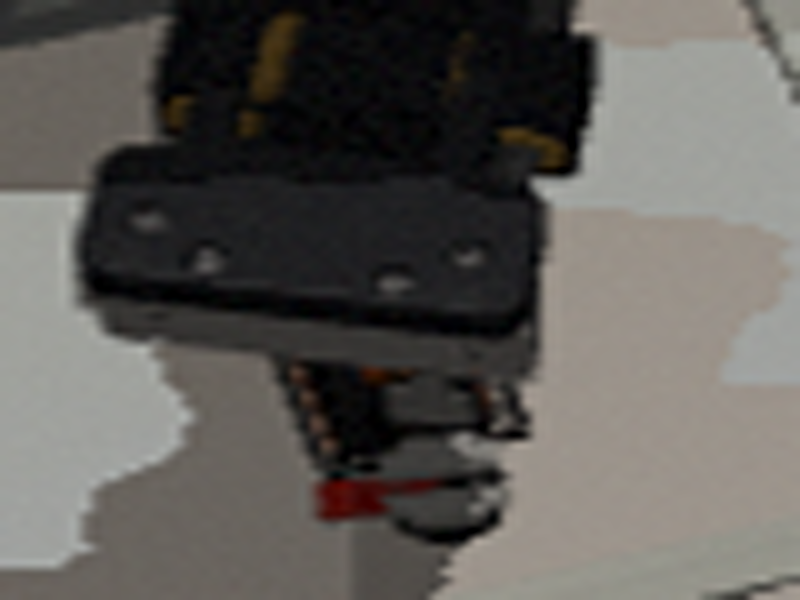

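The crop shows the far tongue swung clear, at crop (345,497), with its slot line at about 1.42 rad. By the same measure near is 1.1 to 1.2, which is too marginal, so I'll re-engage it.

>>> {"api": "move_arm", "payload": {"motion": [0,0,0,-0.12,-0.24,0,0,0,0,0,-0.16,-0.32,0,0,0,0,0,-0.13,-0.26,0,0,0,0,0,-0.06,-0.12,0,0,0,0,0,0,0,0,0,0,0,0,0,0,0,0,0,0,0,0,0,0,0,0,0,0,0,0,0,0]}}

```text
time: 15.07
tool_pos: [0.5057, -0.0088, 0.2247]
ee_rot: [3.141, -0.0, 1.352]
wrist_force: [0.8, 0.2, -1.3]
width: 0.0278
finger_force: 30.0
```

```bash
python3 - <<'E'
from h import *
st();go(robot.get_obs()["ee_rot"][2],(.505,-.009,.19),(.5055,-.009,.184))
E
```

```text
15.07 pos [ 0.5057 -0.0088  0.2247] rot [ 3.1412e+00 -1.0000e-04  1.3524e+00] F [ 0.8  0.2 -1.3] M [-0.09 -0.08  0.02] w 0.0278 ff 30.0 q [-0.13 -0.01  1.47  0.    1.68  0.09]
[-0.004 -0.006  0.347] min rows 1
[0.001 0.005 0.06 ] min rows 1
```

>>> {"api": "move_arm", "payload": {"motion": [0,0,-0.04,0,-0.006,0.1,0,0,0,0,0,0,0.12,0,0,0,0,0,0,0.05,0,0,0,0,0,0,0.05,0,0,0,0,0,0,0.05,0,0,0,0,0,0,0.03,0,0,0,0,0,0,0,0,0,0,0,0,0,0,0]}}

```text
time: 15.73
tool_pos: [0.5043, -0.0088, 0.1849]
ee_rot: [3.141, 0.0, 1.383]
wrist_force: [-0.1, -0.2, -1.9]
width: 0.0275
finger_force: 30.0
```

```bash
python3 - <<'E'
from h import *
st()
E
```

```text
15.73 pos [ 0.5043 -0.0088  0.1849] rot [3.1414 0.     1.3828] F [-0.1 -0.2 -1.9] M [ 0.   -0.08 -0.04] w 0.0275 ff 30.0 q [-0.13 -0.    1.54 -0.    1.6   0.06]
```

In the slot, with no side force. Turning on to about 1.9 rad.

>>> {"api": "move_arm", "payload": {"motion": [0,0,-0.1,0,0,0.01,0,0,0,-0.14,0,0,0,0,0,0,-0.14,0,0,0,0,0,0,-0.14,0,0,0,0,0,0,-0.12,0,0,0,0,0,0,0,0,0,0,0,0,0,0,0,0,0,0]}}

```text
time: 16.32
tool_pos: [0.5042, -0.0088, 0.1841]
ee_rot: [3.141, 0.0, 1.883]
wrist_force: [-0.8, 0.1, -0.3]
width: 0.0279
finger_force: 30.0
```

```bash
python3 - <<'E'
from h import *
st()
E
```

```text
16.32 pos [ 0.5042 -0.0088  0.1841] rot [3.1413e+00 3.0000e-04 1.8830e+00] F [-0.8  0.1 -0.3] M [-0.07 -0.   -0.11] w 0.0279 ff 30.0 q [-0.13 -0.    1.54 -0.    1.6  -0.44]
```

>>> {"api": "move_arm", "payload": {"motion": [0,0,0.1,0,0,0,0,0,0,0,0,0,-0.03,0,0,0,0,0,0,-0.08,0,0,0,0,0,0,-0.15,0,0,0,0,0,0,-0.2,0,0,0,0,0,0,-0.18,0,0,0,0,0,0,0,0,0,0,0,0,0,0,0]}}

```text
time: 16.98
tool_pos: [0.5049, -0.0088, 0.2494]
ee_rot: [3.138, 0.001, 1.807]
wrist_force: [-0.1, -0.2, -1.5]
width: 0.0279
finger_force: 30.0
```

```bash
python3 - <<'E'
from h import *
st();go(.07,(.4055,.3395,.2486))
i=robot.snapshot("scene")[:,:,::-1];cv2.imwrite("pics/scene9.png",i)
h=cv2.cvtColor(np.ascontiguousarray(i),cv2.COLOR_BGR2HSV).astype(int);m=((h[...,0]<6)|(h[...,0]>174))&(h[...,1]>150)&(h[...,2]>50)
N,l,s,c=cv2.connectedComponentsWithStats(m.astype(np.uint8));print([(c[k].round(1),s[k,4]) for k in range(1,N) if s[k,4]>3 and 280<c[k][0]<345 and 200<c[k][1]<290])
E
```

```text
16.98 pos [ 0.5049 -0.0088  0.2494] rot [3.1384e+00 1.4000e-03 1.8075e+00] F [-0.1 -0.2 -1.5] M [-0.03 -0.07  0.  ] w 0.0279 ff 30.0 q [-0.13 -0.02  1.43 -0.    1.73 -0.37]
[-0.748 -3.544  0.008] min rows 10
[(array([296.9, 202.4]), np.int32(51)), (array([307.9, 232.3]), np.int32(26)), (array([305.6, 276.5]), np.int32(33))]
```

>>> {"api": "move_arm", "payload": {"motion": [0,0,0.155,0,0,0,0,0,0,0.155,0,0,0,0,0,0,0.155,0,0,0,0,0,0,0.155,0,0,0,0,0,0,0.155,0,0,0,0,0,0,0.155,0,0,0,0,0,0,0.155,0,0,0,0,0,0,0.155,0,0,0,0,0,0,0.155,0,0,0,0,0,0,0.155,0,0,0,0,0,0,0.155,0,0,0,0,0,0,0.155,0,0,0,0]}}

```text
time: 18.03
tool_pos: [0.5033, -0.0087, 0.2457]
ee_rot: [-3.14, 0.003, 0.34]
wrist_force: [-0.0, -0.3, -1.4]
width: 0.0279
finger_force: 30.0
```

```bash
python3 - <<'E'
from h import *
go(.243,(.4057,.3395,.2486))
E
```

```text
[-0.11  -3.614 -0.029] min rows 10
```

>>> {"api": "move_arm", "payload": {"motion": [0,0,0.12,0,0,0,0,0,0,0,-0.01,-0.3,0,0,0,0,0,-0.01,-0.38,0,0,0,0,0,-0.01,-0.38,0,0,0,0,0,-0.01,-0.38,0,0,0,0,0,-0.01,-0.38,0,0,0,0,0,-0.01,-0.38,0,0,0,0,0,-0.01,-0.38,0,0,0,0,0,-0.01,-0.38,0,0,0,0,0,-0.01,-0.38,0,0,0,0,0,-0.01,-0.27,0,0,0,0,0,0,0,0,0]}}

```text
time: 19.03
tool_pos: [0.4017, 0.3422, 0.2453]
ee_rot: [-3.14, 0.004, 0.259]
wrist_force: [-0.5, -1.1, -0.9]
width: 0.0277
finger_force: 30.0
```

>>> {"api": "move_arm", "payload": {"motion": [0,0,0,0,0,0,0,0,0,0,0,0,0,0,0,0,0,0,0,0,0]}}

```text
time: 19.28
tool_pos: [0.4047, 0.3371, 0.247]
ee_rot: [3.14, 0.001, 0.25]
wrist_force: [0.2, -0.9, -1.9]
width: 0.0278
finger_force: 30.0
```

```bash
python3 - <<'E'
from h import *
st();go(.243,(.4057,.3395,.2486),(.4057,.3395,.109))
i={n:robot.snapshot(n)[:,:,::-1] for n in("top","scene")}
for n in i: cv2.imwrite(f"pics/{n}10.png",i[n])
a=cv2.resize(i["top"][207:267,285:365],(400,300),interpolation=cv2.INTER_CUBIC);b=cv2.resize(i["scene"][221:281,267:347],(400,300),interpolation=cv2.INTER_CUBIC);c=cv2.resize(i["scene"][150:225,410:510],(800,600)[:2] and (800,300),interpolation=cv2.INTER_CUBIC) if 0 else cv2.resize(i["scene"][130:205,400:500],(400,300),interpolation=cv2.INTER_CUBIC)
cv2.imwrite("pics/z10.png",np.vstack([np.hstack([a,b]),np.hstack([c,c*0])]))
E
```

```text
19.28 pos [0.4047 0.3371 0.247 ] rot [3.1405e+00 1.2000e-03 2.5040e-01] F [ 0.2 -0.9 -1.9] M [-0.03  0.02 -0.01] w 0.0278 ff 30.0 q [ 0.59  0.03  1.38 -0.    1.73  1.91]
[ 0.015 -0.021 -0.016] min rows 1
[-0.    -0.     1.396] min rows 4
```

View pics/z10.png

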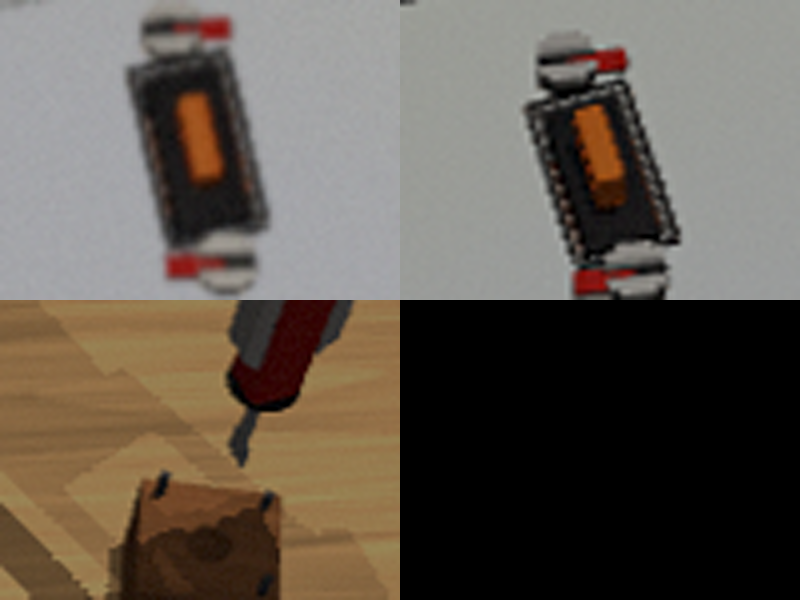

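Top left and right crops: both red tongues now point sideways, clear of the pack (about 1.43 rad each). Lower left: driver tip at px (460,171) above the stand hole at px (452,191). Correcting by the small offsets and inserting at the original spot.

>>> {"api": "move_arm", "payload": {"motion": [0,0,0,0.015,-0.02,0.1,0,0,0,0,0,0,0.25,0,0,0,0,0,0,0.25,0,0,0,0,0,0,0.15,0,0,0,0,0,0,0.1,0,0,0,0,0,0,0.05,0,0,0,0,0,0,0,0,0,0,0,0,0,0,0]}}

```text
time: 20.05
tool_pos: [0.4059, 0.3407, 0.1584]
ee_rot: [-3.141, -0.001, 0.252]
wrist_force: [0.2, 0.2, -0.5]
width: 0.0281
finger_force: 30.0
```

```bash
python3 - <<'E'
from h import *
st();print(plane("scene",452,190.75,.062));go(.25,(.4057,.3395,.110))
E
```

```text
20.05 pos [0.4059 0.3407 0.1584] rot [-3.1412e+00 -1.2000e-03  2.5160e-01] F [ 0.2  0.2 -0.5] M [-0.01 -0.02 -0.03] w 0.0281 ff 30.0 q [ 0.59  0.06  1.53 -0.    1.55  1.91]
[0.40818864 0.33760095 0.062     ]
[-0.005  0.012  0.484] min rows 2
```

>>> {"api": "move_arm", "payload": {"motion": [0,0,0,0,0,0.12,0,0,0,0,0,0.15,0,0,0,0,0,0,0.12,0,0,0,0,0,0,0.06,0,0,0,0,0,0,0.03,0,0,0,0,0,0,0,0,0,0,0,0,0,0,0,0]}}

```text
time: 20.63
tool_pos: [0.4124, 0.3146, 0.1466]
ee_rot: [-3.12, -0.003, 0.255]
wrist_force: [-4.7, 17.4, -4.5]
width: 0.0345
finger_force: 30.2
```

```bash
python3 - <<'E'
from h import *
st()
E
```

```text
20.63 pos [0.4124 0.3146 0.1466] rot [-3.1204e+00 -2.6000e-03  2.5490e-01] F [-4.7 17.4 -4.5] M [ 4.75  1.2  -0.  ] w 0.0345 ff 30.2 q [0.53 0.04 1.58 0.02 1.52 1.84]
```

```bash
python3 - <<'E'
from h import *
T=[]
for n in("scene","top"):
    i=robot.snapshot(n)[:,:,::-1];cv2.imwrite(f"pics/{n}11.png",i)
    u,v=(445,180) if n=="scene" else (165,300)
    T.append(cv2.resize(i[v-90:v+90,u-60:u+60],(400,600),interpolation=cv2.INTER_CUBIC))
cv2.imwrite("pics/z11.png",np.hstack(T));st()
E
```

```text
20.73 pos [0.4123 0.3147 0.1466] rot [-3.1207e+00 -2.5000e-03  2.5530e-01] F [-4.1 18.2 -4.6] M [ 4.64  1.24 -0.03] w 0.0344 ff 30.2 q [0.53 0.04 1.58 0.02 1.52 1.84]
```

View pics/z11.png

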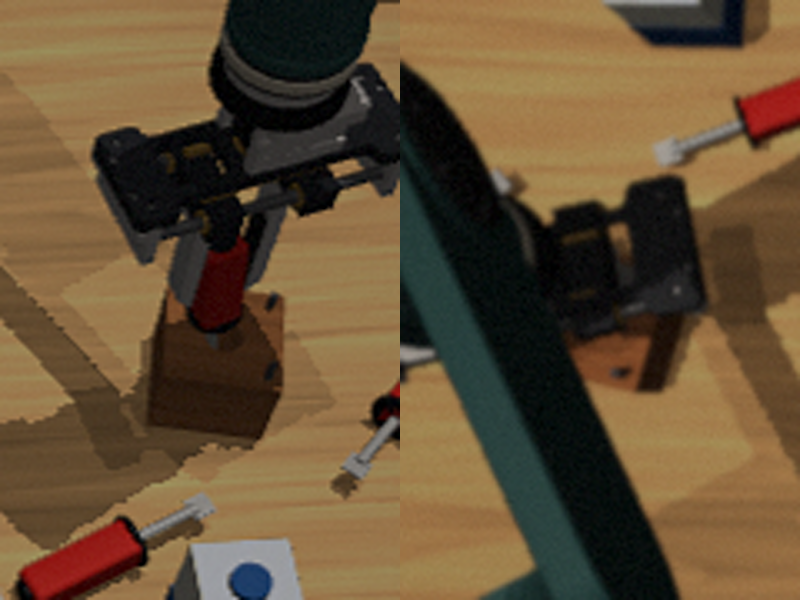

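The crop shows look-alikes B and C lying on the bench. Our driver's shank is in the stand hole (crop (213,340)), but the wrist has been pushed about 26 mm towards -y with the driver tilted. I'll check torques and when B and C fell before moving.

```bash
python3 - <<'E'
from h import *
o=robot.get_obs();print(o["joint_torque"].round(1),o["qvel"].round(3))
for f in("scene0","scene1","scene2","scene3","scene10","scene11"):
    i=cv2.imread(f"pics/{f}.png");h=cv2.cvtColor(i,cv2.COLOR_BGR2HSV).astype(int);m=((h[...,0]<6)|(h[...,0]>174))&(h[...,1]>150)&(h[...,2]>50)
    N,l,s,c=cv2.connectedComponentsWithStats(m.astype(np.uint8));print(f,[(c[k].round(0).tolist(),s[k].tolist()) for k in range(1,N) if s[k,4]>60 and 370<c[k][0]<600 and 120<c[k][1]<300])
P=o["tool_pos"];print([proj("top",P+[0,0,z]).round(0) for z in(-.1,0,.1)],plane("top",109,315,.0),plane("top",109,315,.2))
E
```

```text
[ -8.8 -33.  -28.9  -7.2   2.   -0. ] [ 0.001 -0.    -0.001 -0.003  0.001 -0.001]
scene0 [([459.0, 174.0], [453, 165, 15, 18, 109]), ([502.0, 210.0], [494, 201, 17, 16, 86]), ([466.0, 210.0], [458, 202, 17, 17, 95])][ WARN:0@0.915] global loadsave.cpp:275 findDecoder imread_('pics/scene1.png'): can't open/read file: check file path/integrity
Traceback (most recent call last):
cv2.error: OpenCV(4.12.0) /io/opencv/modules/imgproc/src/color.cpp:199: error: (-215:Assertion failed) !_src.empty() in function 'cvtColor'
```

I miscounted the row layout: those values went into tool y (36 mm) instead of z. Reversing that shift exactly.

>>> {"api": "move_arm", "payload": {"motion": [0,0,0,0,-0.06,0,0,0,0,0,0,-0.1,0,0,0,0,0,0,-0.1,0,0,0,0,0,0,-0.07,0,0,0,0,0,0,-0.03,0,0,0,0,0,0,0,0,0,0,0,0,0,0,0,0,0,0,0,0,0,0,0]}}

```text
time: 21.4
tool_pos: [0.4057, 0.3401, 0.1456]
ee_rot: [3.141, 0.0, 0.251]
wrist_force: [0.6, -0.1, -0.3]
width: 0.0273
finger_force: 30.0
```

```bash
python3 - <<'E'
from h import *
st();go(.25,(.4057,.3395,.1466))
E
```

```text
21.4 pos [0.4057 0.3401 0.1456] rot [3.1409e+00 1.0000e-04 2.5130e-01] F [ 0.6 -0.1 -0.3] M [-0.02  0.01 -0.05] w 0.0273 ff 30.0 q [ 0.59  0.07  1.55 -0.    1.53  1.91]
[-0.001  0.005 -0.01 ] min rows 1
```

>>> {"api": "move_arm", "payload": {"motion": [0,0,0,0,0,0.05,0,0,0,0,0,0,0.1,0,0,0,0,0,0,0.1,0,0,0,0,0,0,0.05,0,0,0,0,0,0,0,0,0,0,0,0,0,0,0]}}

```text
time: 21.9
tool_pos: [0.405, 0.3402, 0.1147]
ee_rot: [3.141, 0.002, 0.252]
wrist_force: [0.2, 0.6, -1.8]
width: 0.0275
finger_force: 30.0
```

>>> {"api": "move_arm", "payload": {"motion": [0,0,0,0,0,0.02,0,0,0,0,0,0,0.02,0,0,0,0,0,0,0,0,0,0,0,0,0,0,0]}}

```text
time: 22.23
tool_pos: [0.4056, 0.3408, 0.112]
ee_rot: [-3.142, -0.0, 0.252]
wrist_force: [0.5, 0.5, -1.4]
width: 0.0278
finger_force: 30.0
```

>>> {"api": "move_arm", "payload": {"motion": [0,0,0,0,0,0.02,0,0,0,0,0,0,0.01,0,0,0,0,0,0,0,0,0,0,0,0,0,0,0]}}

```text
time: 22.57
tool_pos: [0.4056, 0.3408, 0.1119]
ee_rot: [-3.141, -0.002, 0.252]
wrist_force: [-3.5, -2.2, 10.1]
width: 0.0277
finger_force: 30.0
```

>>> {"api": "move_arm", "payload": {"motion": [0,0,0,0,0,0.02,0,0,0,0,0,0,0.01,0,0,0,0,0,0,0,0,0,0,0,0,0,0,0]}}

```text
time: 22.9
tool_pos: [0.4056, 0.3408, 0.1118]
ee_rot: [-3.141, -0.003, 0.252]
wrist_force: [-7.4, -5.7, 20.7]
width: 0.0282
finger_force: 30.0
```

>>> {"api": "move_arm", "payload": {"motion": [0,0,0,0,0,-0.06,0,0,0,0,0,0,0,0,0,0,0,0,0,0,0.6,0,0,0,0,0,0,0.6,0,0,0,0,0,0,0.6,0,0,0,0,0,0,0.6,0,0,0,0,0,0,0.6]}}

```text
time: 23.48
tool_pos: [0.4053, 0.3405, 0.1111]
ee_rot: [3.141, 0.001, 0.252]
wrist_force: [-0.4, -0.4, -0.2]
width: 0.0556
finger_force: 0.0
```

>>> {"api": "move_arm", "payload": {"motion": [0,0,0,0,0,0,0.6,0,0,0,0,0,-0.15,0.6,0,0,0,0,0,-0.3,0.6,0,0,0,0,0,-0.35,0.6,0,0,0,0,0,-0.35,0.6,0,0,0,0,0,-0.2,0.6,0,0,0,0,0,0,0.6,0,0,0,0,0,0,0.6]}}

```text
time: 24.15
tool_pos: [0.406, 0.341, 0.2479]
ee_rot: [-3.141, -0.003, 0.252]
wrist_force: [0.0, -0.4, 0.0]
width: 0.0565
finger_force: 0.0
```

```bash
python3 - <<'E'
from h import *
st();go(.25,(.555,.0042,.245),(.555,.0042,.0935))
i=robot.snapshot("scene")[:,:,::-1];cv2.imwrite("pics/scene12.png",i)
for f in("scene0","s1","scene2","scene10","scene11","scene12"):
    i=cv2.imread(f"pics/{f}.png");h=cv2.cvtColor(i,cv2.COLOR_BGR2HSV).astype(int);m=((h[...,0]<6)|(h[...,0]>174))&(h[...,1]>150)&(h[...,2]>50)
    N,l,s,c=cv2.connectedComponentsWithStats(m.astype(np.uint8));print(f,[(c[k].round(0).tolist(),s[k].tolist()) for k in range(1,N) if s[k,4]>60 and 370<c[k][0]<600 and 120<c[k][1]<300])
E
```

```text
24.15 pos [0.406  0.341  0.2479] rot [-3.1406e+00 -2.9000e-03  2.5200e-01] F [ 0.  -0.4  0. ] M [ 0.06 -0.   -0.03] w 0.0565 ff 0.0 q [ 0.59  0.04  1.38 -0.    1.72  1.91]
[0.611 3.632 0.029] min rows 10
[ 0.    -0.     1.515] min rows 4
scene0 [([459.0, 174.0], [453, 165, 15, 18, 109]), ([502.0, 210.0], [494, 201, 17, 16, 86]), ([466.0, 210.0], [458, 202, 17, 17, 95])]
s1 [([458.0, 180.0], [450, 165, 18, 30, 180]), ([514.0, 202.0], [502, 190, 25, 25, 295]), ([409.0, 259.0], [391, 246, 37, 27, 457])]
scene2 [([478.0, 132.0], [469, 123, 17, 21, 142]), ([514.0, 201.0], [502, 190, 25, 25, 295]), ([409.0, 259.0], [391, 246, 37, 26, 451])]
scene10 [([476.0, 135.0], [467, 123, 18, 28, 150]), ([514.0, 202.0], [502, 190, 25, 25, 295]), ([409.0, 259.0], [391, 246, 37, 27, 463])]
scene11 [([453.0, 174.0], [447, 161, 12, 27, 197]), ([514.0, 202.0], [502, 190, 25, 25, 296]), ([409.0, 259.0], [391, 246, 37, 28, 469])]
scene12 [([459.0, 180.0], [451, 165, 18, 30, 177]), ([514.0, 201.0], [502, 190, 25, 25, 296]), ([409.0, 259.0], [391, 246, 37, 28, 467])]
```

B and C had already toppled by the picture at 2.65 s, before the arm came near them, so they fell by themselves. The driver is back in the stand as before. Now to the pack.

>>> {"api": "move_arm", "payload": {"motion": [0,0,0,0.055,0.33,0,0.45,0,0,0,0.055,0.33,0,0.45,0,0,0,0.055,0.33,0,0.45,0,0,0,0.055,0.33,0,0.45,0,0,0,0.055,0.33,0,0.45,0,0,0,0.055,0.33,0,0.45,0,0,0,0.055,0.33,0,0.45,0,0,0,0.055,0.33,0,0.45,0,0,0,0.055,0.33,0,0.45,0,0,0,0.055,0.33,0,0.45,0,0,0,0.06,0.33,0,0.45,0,0,0,0,0,0,0.45]}}

```text
time: 25.2
tool_pos: [0.5554, -0.0009, 0.2425]
ee_rot: [3.141, 0.006, 0.245]
wrist_force: [-1.3, 1.1, -0.7]
width: 0.0422
finger_force: 0.0
```

>>> {"api": "move_arm", "payload": {"motion": [0,0,0,0,0,0,0.45,0,0,0,0,0,0,0.45,0,0,0,0,0,0,0.45]}}

```text
time: 25.45
tool_pos: [0.5542, 0.0054, 0.2455]
ee_rot: [-3.14, 0.002, 0.253]
wrist_force: [-0.4, 0.2, -0.4]
width: 0.0425
finger_force: 0.0
```

```bash
python3 - <<'E'
from h import *
st();go(.25,(.555,.0042,.245),(.555,.0042,.0935))
P={}
for n in("scene","top"):
    i=np.ascontiguousarray(robot.snapshot(n)[:,:,::-1]);cv2.imwrite(f"pics/{n}13.png",i);h=cv2.cvtColor(i,cv2.COLOR_BGR2HSV).astype(int)
    m=(h[...,0]>=7)&(h[...,0]<=16)&(h[...,1]>170)&(h[...,2]>70);N,l,s,c=cv2.connectedComponentsWithStats(m.astype(np.uint8));print(n,[(c[k].round(1),s[k,4]) for k in range(1,N) if s[k,4]>15 and 290<c[k][0]<340 and 215<c[k][1]<270])
E
```

```text
25.45 pos [0.5542 0.0054 0.2455] rot [-3.1404e+00  2.1000e-03  2.5330e-01] F [-0.4  0.2 -0.4] M [0.04 0.04 0.  ] w 0.0425 ff 0.0 q [-0.09  0.1   1.32  0.    1.73  1.22]
[0.005 0.014 0.005] min rows 1
[ 0.    -0.     1.515] min rows 4
scene [(array([306.4, 249.4]), np.int32(73))]
top [(array([324.4, 233.9]), np.int32(79))]
```

>>> {"api": "move_arm", "payload": {"motion": [0,0,0.01,0.005,0.014,0.1,0.45,0,0,0,0,0,0.3,0.45,0,0,0,0,0,0.3,0.45,0,0,0,0,0,0.3,0.45,0,0,0,0,0,0.25,0.45,0,0,0,0,0,0.15,0.45,0,0,0,0,0,0.07,0.45,0,0,0,0,0,0,0.45,0,0,0,0,0,0,0.45,0,0,0,0,0,0,0.45]}}

```text
time: 26.38
tool_pos: [0.5569, 0.0032, 0.1015]
ee_rot: [3.14, -0.003, 0.244]
wrist_force: [0.4, 0.8, 0.7]
width: 0.0425
finger_force: 0.0
```

```bash
python3 - <<'E'
from h import *
st();go(.25,(.555,.0042,.0935))
E
```

```text
26.38 pos [0.5569 0.0032 0.1015] rot [ 3.1404e+00 -3.1000e-03  2.4440e-01] F [0.4 0.8 0.7] M [ 0.04 -0.03  0.01] w 0.0425 ff 0.0 q [-0.1   0.16  1.54 -0.    1.44  1.23]
[-0.016 -0.014  0.08 ] min rows 1
```

>>> {"api": "move_arm", "payload": {"motion": [0,0,0,-0.01,-0.01,0.04,0.45,0,0,0,0,0,0.035,0.45,0,0,0,0,0,0,0.45,0,0,0,0,0,0,0.45]}}

```text
time: 26.72
tool_pos: [0.5546, 0.0038, 0.0923]
ee_rot: [3.141, 0.0, 0.244]
wrist_force: [-0.6, 0.5, 0.3]
width: 0.0423
finger_force: 0.0
```

```bash
python3 - <<'E'
from h import *
st()
E
```

```text
26.72 pos [0.5546 0.0038 0.0923] rot [3.1414 0.     0.2441] F [-0.6  0.5  0.3] M [-0.03 -0.04 -0.05] w 0.0423 ff 0.0 q [-0.1   0.16  1.56 -0.    1.43  1.23]
```

>>> {"api": "move_arm", "payload": {"motion": [0,0,0,0,0,0,0,0,0,0,0,0,0,0,0,0,0,0,0,0,0,0,0,0,0,0,0,0,0,0,0,0,0,0,0,0,0,0,0,0,0,0,0,0,0,0,0,0,0]}}

```text
time: 27.3
tool_pos: [0.5547, 0.0037, 0.0923]
ee_rot: [3.141, -0.0, 0.244]
wrist_force: [-0.4, -0.5, -0.1]
width: 0.0119
finger_force: 30.0
```

```bash
python3 - <<'E'
from h import *
st()
E
```

```text
27.3 pos [0.5547 0.0037 0.0923] rot [ 3.1412e+00 -1.0000e-04  2.4400e-01] F [-0.4 -0.5 -0.1] M [-0.08  0.    0.01] w 0.0119 ff 30.0 q [-0.1   0.16  1.56 -0.    1.43  1.23]
```

Gripped at width 11.9 mm with no side load. The pivot is about 44 mm below the TCP, so the TCP shift per row is r times the roll along tool y. First a half swing, then one full swing.

>>> {"api": "move_arm", "payload": {"motion": [0.04,0,0,0,0.014,0,0,0.04,0,0,0,0.014,-0.002,0,0.04,0,0,0,0.014,-0.004,0,-0.04,0,0,0,-0.0143,-0.004,0,-0.04,0,0,0,-0.0143,-0.004,0,-0.04,0,0,0,-0.0143,-0.004,0,-0.04,0,0,0,-0.0143,-0.004,0,-0.04,0,0,0,-0.0143,-0.004,0,-0.04,0,0,0,-0.0143,-0.004,0]}}

```text
time: 28.05
tool_pos: [0.5536, 0.0076, 0.0944]
ee_rot: [3.046, 0.0, 0.243]
wrist_force: [2.9, -2.9, -4.1]
width: 0.0116
finger_force: 30.2
```

```bash
python3 - <<'E'
from h import *
st()
E
```

```text
28.05 pos [0.5536 0.0076 0.0944] rot [3.0457e+00 2.0000e-04 2.4340e-01] F [ 2.9 -2.9 -4.1] M [ 0.33 -0.25 -0.02] w 0.0116 ff 30.2 q [-0.03  0.14  1.57 -0.09  1.4   1.31]
```

>>> {"api": "move_arm", "payload": {"motion": [0.04,0,0,0,0.015,-0.0045,0,0.04,0,0,0,0.015,-0.0045,0,0.04,0,0,0,0.015,-0.0045,0,0.04,0,0,0,0.015,-0.0045,0,0.04,0,0,0,0.015,-0.0045,0,0.04,0,0,0,0.015,-0.0045,0,-0.04,0,0,0,-0.0158,-0.0045,0,-0.04,0,0,0,-0.0158,-0.0045,0,-0.04,0,0,0,-0.0158,-0.0045,0,-0.04,0,0,0,-0.0158,-0.0045,0,-0.04,0,0,0,-0.0158,-0.0045,0,-0.04,0,0,0,-0.0158,-0.0045,0]}}

```text
time: 29.05
tool_pos: [0.5534, 0.0081, 0.0995]
ee_rot: [3.046, 0.001, 0.243]
wrist_force: [2.7, -3.6, -7.8]
width: 0.0123
finger_force: 30.2
```

```bash
python3 - <<'E'
from h import *
st()
E
```

```text
29.05 pos [0.5534 0.0081 0.0995] rot [3.0459e+00 8.0000e-04 2.4340e-01] F [ 2.7 -3.6 -7.8] M [ 0.35 -0.35  0.03] w 0.0123 ff 30.2 q [-0.03  0.14  1.57 -0.09  1.41  1.31]
```

>>> {"api": "move_arm", "payload": {"motion": [0.04,0,0,0,0.0163,-0.004,0,0.04,0,0,0,0.0163,-0.004,0,0.04,0,0,0,0.0163,-0.004,0,0.04,0,0,0,0.0163,-0.004,0,0.04,0,0,0,0.0163,-0.004,0,0.04,0,0,0,0.0163,-0.004,0,-0.04,0,0,0,-0.017,-0.004,0,-0.04,0,0,0,-0.017,-0.004,0,-0.04,0,0,0,-0.017,-0.004,0,-0.04,0,0,0,-0.017,-0.004,0,-0.04,0,0,0,-0.017,-0.004,0,-0.04,0,0,0,-0.017,-0.004,0]}}

```text
time: 30.05
tool_pos: [0.5532, 0.0084, 0.1045]
ee_rot: [3.046, 0.001, 0.243]
wrist_force: [1.7, -2.8, -4.1]
width: 0.012
finger_force: 30.2
```

```bash
python3 - <<'E'
from h import *
st()
E
```

```text
30.05 pos [0.5532 0.0084 0.1045] rot [3.0459e+00 1.1000e-03 2.4340e-01] F [ 1.7 -2.8 -4.1] M [ 0.23 -0.33  0.01] w 0.012 ff 30.2 q [-0.03  0.14  1.56 -0.09  1.42  1.31]
```

>>> {"api": "move_arm", "payload": {"motion": [0.04,0,0,0,0.0178,-0.004,0,0.04,0,0,0,0.0178,-0.004,0,0.04,0,0,0,0.0178,-0.004,0,0.04,0,0,0,0.0178,-0.004,0,0.04,0,0,0,0.0178,-0.004,0,0.04,0,0,0,0.0178,-0.004,0,-0.04,0,0,0,-0.0185,-0.004,0,-0.04,0,0,0,-0.0185,-0.004,0,-0.04,0,0,0,-0.0185,-0.004,0,-0.04,0,0,0,-0.0185,-0.004,0,-0.04,0,0,0,-0.0185,-0.004,0,-0.04,0,0,0,-0.0185,-0.004,0]}}

```text
time: 31.05
tool_pos: [0.5533, 0.0101, 0.1125]
ee_rot: [3.047, -0.001, 0.244]
wrist_force: [-1.8, 1.7, 4.5]
width: 0.0116
finger_force: 29.9
```

>>> {"api": "move_arm", "payload": {"motion": [0.04,0,0,0,0.0193,-0.004,0,0.04,0,0,0,0.0193,-0.004,0,0.04,0,0,0,0.0193,-0.004,0,0.04,0,0,0,0.0193,-0.004,0,0.04,0,0,0,0.0193,-0.004,0,0.04,0,0,0,0.0193,-0.004,0,-0.04,0,0,0,-0.02,-0.004,0,-0.04,0,0,0,-0.02,-0.004,0,-0.04,0,0,0,-0.02,-0.002,0,0,0,0,0,0,0,0,0,0,0,0,0,0,0]}}

```text
time: 31.97
tool_pos: [0.5537, 0.0044, 0.1139]
ee_rot: [-3.14, 0.002, 0.245]
wrist_force: [-0.2, -0.8, -4.3]
width: 0.0113
finger_force: 30.0
```

```bash
python3 - <<'E'
from h import *
st()
E
```

```text
31.97 pos [0.5537 0.0044 0.1139] rot [-3.1402e+00  2.4000e-03  2.4510e-01] F [-0.2 -0.8 -4.3] M [ 0.04  0.05 -0.01] w 0.0113 ff 30.0 q [-0.09  0.14  1.53  0.    1.47  1.23]
```

Free of the springs: 21.6 mm up, wrist force is only the pack's weight. Lifting gently to 25 mm over the deck.

>>> {"api": "move_arm", "payload": {"motion": [0,0,0,0,0,-0.03,0,0,0,0,0,0,-0.05,0,0,0,0,0,0,-0.05,0,0,0,0,0,0,-0.05,0,0,0,0,0,0,-0.05,0,0,0,0,0,0,-0.05,0,0,0,0,0,0,-0.05,0,0,0,0,0,0,-0.04,0,0,0,0,0,0,-0.025,0,0,0,0,0,0,0,0,0,0,0,0,0,0,0,0,0,0,0,0,0,0]}}

```text
time: 32.97
tool_pos: [0.5544, 0.0039, 0.1543]
ee_rot: [-3.141, 0.001, 0.244]
wrist_force: [0.2, -0.4, -4.9]
width: 0.0119
finger_force: 30.0
```

>>> {"api": "move_arm", "payload": {"motion": [0,0,0,0,0,0,0,0,0,0,0,0,0,0,0,0,0,0,0,0,0,0,0,0,0,0,0,0,0,0,0,0,0,0,0]}}

```text
time: 33.38
tool_pos: [0.5546, 0.0038, 0.1545]
ee_rot: [3.142, 0.0, 0.244]
wrist_force: [0.2, 0.0, -5.1]
width: 0.0119
finger_force: 30.0
```

```bash
python3 - <<'E'
from h import *
st();T=[]
for n in("scene","top"):
    i=robot.snapshot(n)[:,:,::-1];cv2.imwrite(f"pics/{n}14.png",i)
    h=cv2.cvtColor(np.ascontiguousarray(i),cv2.COLOR_BGR2HSV)[...,2];bx=(225,185,395,330) if n=="scene" else (245,175,405,300)
    N,l,s,c=cv2.connectedComponentsWithStats((h<60).astype(np.uint8));print(n,[(c[k].round(1),s[k,4]) for k in range(1,N) if 50<s[k,4]<110 and bx[0]<c[k][0]<bx[2] and bx[1]<c[k][1]<bx[3]])
i=cv2.imread("pics/scene14.png");cv2.imwrite("pics/z14.png",cv2.resize(i[140:320,240:480],(800,600),interpolation=cv2.INTER_CUBIC))
E
```

```text
33.38 pos [0.5546 0.0038 0.1545] rot [3.1415e+00 2.0000e-04 2.4410e-01] F [ 0.2  0.  -5.1] M [-0.01 -0.02 -0.  ] w 0.0119 ff 30.0 q [-0.1   0.12  1.47 -0.    1.55  1.23]
scene [(array([242.4, 230.7]), np.int32(92)), (array([373.9, 271.4]), np.int32(88)), (array([261.6, 303.6]), np.int32(91))]
top [(array([262.3, 205.6]), np.int32(58)), (array([278.3, 211.7]), np.int32(97)), (array([387.6, 260.2]), np.int32(54))]
```

View pics/z14.png

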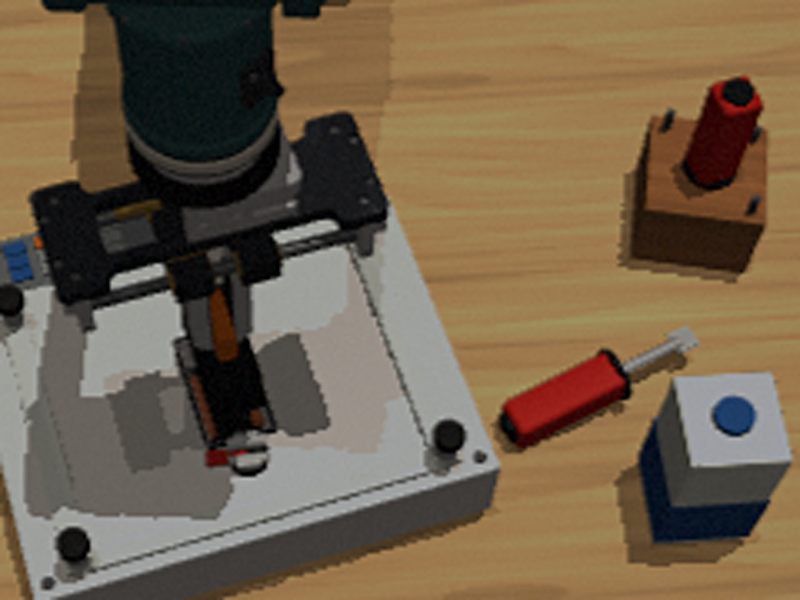

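The final picture shows the orange fin raised to px (306.6,237) (seated it was at row 249) with the open bay below it. The driver stands in the stand at crop (725,130). The scale posts are within 0.3 px of where they started, and the carton stands upright. Handing in.

```bash
python3 -c "
from bench import robot
print(robot.close_job())"
```

```text
the job is handed in; nothing more can be done
None
```

The job was handed in at about 33 s: both retainers are turned clear, the driver is back in its stand, and the pack was rocked free and is held upright and still about 25 mm above the deck, with the scale still in its place; one mistyped move pushed the driver sideways in the stand hole by 26 mm (about 18 N) and I reversed it.

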